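# Re-tension the rewind spring of a wire payoff

## Robot

A 6-joint arm with a two-finger parallel gripper is mounted at the origin on a cart in front of the work surface, level with it; the furniture and walls round the work are solid. World frame = base frame: x ahead of the robot, y to its left, z up, the work surface at z = 0. Lengths are in m, angles in rad, forces in N, time in s.
With the tool pointing down it reaches from about 0.425 to 1.125 m from the base axis. Payload 14.9 kg.
Tool frame: the origin (TCP) lies midway between the tips of the shut fingers; the grasp point (between the pads) lies 19 mm behind it (grip_depth is the distance from the TCP to the grasp point, in m); x points along the fingers, y is the direction in which the jaws open and shut, and the axes are right-handed (so a half turn about x gives the same grasp; the last joint's range is limited). The gripper opens to 91 mm and grips with 3 to 60 N. Pads are 32 mm wide; open, the fingers measure 118 mm over their backs; the gripper's body (76 mm by 178 mm) begins 60 mm behind the grasp point.
Start: joints at [1.274, 0.379, 1.734, -0, 1.028, -0.033], TCP at [0.183, 0.676, 0.176] pointing down, gripper open.
Joint ranges: [-2.77, 2.77], [-0.74, 2.19], [0, 2.66], [-1.06, 4.2], [0.31, 2.87], [-3.08, 3.08]. Speed limits (rad/s): [1.89, 1.89, 2.39, 3.14, 3.14, 3.14].

## Interface

Orientations are given as a unit quaternion [w, x, y, z].
In Python, from workcell import state, capture, hand_in, regions_of, pinpoint, grip_depth gives the robot as it stands.
- The arm moves only by the tool play_rows, never from a script. Its arguments are lists of equal length, an entry for each row: "delta_pos": the shift along the tool's x, y, z in mm, a list of three; "turn": the turn, a rotation vector about the tool's x, y, z in degrees, a list of three; "jaw": the opening, from 0 (shut) to 1 (fully open). A call has 1 to 10 rows; each row is the pose to reach, as a shift and turn from the pose commanded when the call began, along the tool's axes at that moment; what a row does not reach only later rows make up. A row lasts 1/12 s, in which the tool goes at most 41.7 mm and 7.16 degrees, less where a joint would pass 70% of its speed; a pose out of reach is approached as far as the arm can. A call with a gripper value outside its range is refused whole. The fingers move at their own pace and stop on an object; "squeeze" is the grip in N (left out, the last holds). Time passes only in rows, so rows that repeat a pose let the fingers close. It gives the time, the measured TCP pose, the force and the opening at its end, in the units of the state.
- state(): the state, without advancing time (a new reading comes with each control period).
- capture(name): name is "scene" or "top" or "wrist"; returns a dict with "image" (384x512x3 uint8, red, green, blue), "camera_matrix" (3x3 intrinsics, pixels), "D" ([k1, k2, p1, p2, k3] as OpenCV has them; the pictures are not rectified), "xyz" and "attitude" of the camera in the world; the wrist camera has in their place "hand_eye" (4x4, takes a point from camera to tool coordinates, whose origin is the TCP and whose axes are the tool frame's). Camera axes: x right, y down, z forward; pixel columns grow to the right and rows downward; lengths in m; the calibration is good to about 2 mm. A picture is of the moment at which its call begins: read the wrist's pose just before it. There is no depth.
- hand_in(): hands the job in, once; it reports no verdict.
Trained networks look in a picture, given as the dict that the camera call returned (one of the last four; its "shot" number tells which), for a name from the list of things; names that differ only in an ending like _2 or _b are one class to them, and where a whole thing is asked for, a point or a joint stands for the part that bears it (a point fixed in the world has none). Each returns a list of dicts, best first, with "score" (0 to 1); they miss things now and then, are a little off and sometimes report something else, mostly with a low value. They report only what shows in the picture. A call takes as long as a camera call.
- regions_of(picture, name): "mask" (384x512 bool, what is visible of it).
- pinpoint(picture, name): "point" ([x, y, z] in m, in world coordinates, good to about 4 mm: a listed point, or the origin of a listed thing).
The state is a dict: "time_s": time; "qpos": joint angles; "joint_velocities": joint speeds; "effort": joint torques, N m; "eef_pos": TCP position; "ee_rot": TCP orientation; "contact_force": force on the tool from outside, world axes, zero at the start; "moment": the same for the moment, N m; "opening": finger opening in m.
Only numpy, scipy, OpenCV 4.12 (cv2) and the standard library are available. Lean on these libraries where they do the work, as an engineer would, in place of code of your own. Each camera call takes 0.05 s, during which the arm holds its last target.

## Task

The spring of the wire payoff has been let down: tip its pawl over onto the ratchet wheel, then wind the wing key clockwise, a part turn at a time, until the pointer stands inside the notch of the index clip. Leave the pawl holding the spring, and leave the index clip and the things round about where they are.

Things in the scene. Friction and masses are not known exactly. Their poses are not given: they have to be found in the camera images.
- payoff: Wire payoff stand: grey wedge-shaped casting bolted to the bench, 166 mm deep (x), 136 wide (y), 106 high at the back, where a wire spool (top at 167) and a wire guide (to 223) stand. Origin: centre of underside; x to its back, y to its left, z up. The aluminium control face slopes at 32 degrees, lowest at the front (-x); its normal leans 32 degrees from z towards -x and is the key's axis.
- winding_key (a joint): Angle of the steel wing key and its ratchet wheel (53 mm across), rad: 0 = let down, grows clockwise seen from above the face, stop at 5.0. A spring turns it back with 0.035 N m per rad; friction of 0.02 N m holds it only below about 0.55 rad. The wheel has 24 teeth (0.262 rad each): with the pawl on, a released key falls back by up to one tooth and is held.
- key_grip (a point): Point on the key axis in the middle of the key's flat wing, 42 mm above the face; turns with the key; z along the axis, out of the face; at key angle 0 its x points up-slope. The wing is 8 mm thick (its y), 48 mm wide (its x), and stands 24 to 56 mm above the face on a 15 mm hub. All else within 75 mm of the axis stays below 23 mm above the face.
- pawl (a joint): Angle of the flat steel pawl, rad; its pivot (axis parallel to the key's) lies 40 mm up-slope and 36 mm left of the key axis. Below 0.15 = on the wheel, which it lets turn clockwise only; 2.4 = tipped back on its rest pin, pointing up-slope and 25 degrees left. Only its weight holds it: pushed right, past straight up-slope (2.0), it falls onto the wheel by itself.
- pawl_pin (a point): Upright thumb pin on the pawl, 8 mm across, 14 to 22.5 mm above the face, 29 mm from the pivot; the point is on its axis, 20 mm above the face. The pawl's arm is 10 mm wide, 6.5 to 13.5 mm above the face, and ends 10 mm beyond the pin. Tipped back, the pin is about 66 mm up-slope and 48 mm left of the key axis, with free room left of it.
- pointer (a joint): Angle of the thin black pointer under the ratchet wheel, about the key axis, rad: always one third of the key's angle. At 0 it points 50 degrees right of up-slope; it turns clockwise over the engraved scale on the right of the face.
- index (a joint): Angle of the small dark U-shaped index clip, clamped on its arc rail at the right of the face, rad; same zero and direction as the pointer. The pointer stands in the middle of the notch when the two angles are equal, that is when the key's angle is 3 times this.
- pointer_tip (a point): tip of the pointer, 52 mm from the key axis, 4.5 mm off the face
- index_notch (a point): middle of the mouth of the index clip's notch (13 mm wide between two prongs), 52 mm from the key axis, 4.5 mm off the face
- side_cutter: small side cutters with red grips lying on the bench, 115 mm long (y) by 43 by 12; origin under the middle; not to be disturbed
- tape_roll: roll of tape lying flat, 69 mm across, 19 high; origin under its centre; not to be disturbed
- bobbin: small wound copper bobbin standing on its flange, 21 mm across, 20 high; origin at its foot; not to be disturbed
- nut_driver: nut driver with yellow handle lying on the bench, 169 mm long (y), 28 high; origin under the middle; not to be disturbed

How it is judged:
On the way, in this order (a step that is already met when the one before it is completed fails the run):
1. the pawl lies on the ratchet wheel (value of joint pawl below 0.25 rad), for 0.2 s.
2. the spring is wound until the pointer stands in the notch of the index clip (distance between pointer_tip and index_notch below 0.0065 m), for 0.2 s.
At the end, for the whole second after the job is handed in: The pawl lies on the ratchet wheel (joint below 0.25 rad), the pointer's tip is within 6.5 mm of the middle of the index notch, the key is at rest, the index clip has not been shifted (under 4 mm) and the side cutters, tape roll, bobbin and nut driver lie where they lay (within 20 mm) (value of joint pawl below 0.25 rad and distance between pointer_tip and index_notch below 0.0065 m and velocity of joint winding_key between -0.05 and 0.05 rad/s and distance of index_notch from where it was at the start of the episode below 0.004 m and distance of each of side_cutter, tape_roll, bobbin, nut_driver from where it was at the start of the episode below 0.02 m); the robot touches nothing.
It fails at once if the index clip is shifted by more than 4 mm (distance of index_notch from where it was at the start of the episode above 0.004 m).
It fails at once if a bystander (side cutters, tape roll, bobbin, nut driver) is moved by more than 20 mm (distance of any of side_cutter, tape_roll, bobbin, nut_driver from where it was at the start of the episode above 0.02 m).
It also fails if it takes over 58 s, if anything falls off the work surface, if the arm or the gripper's body presses on something with over 40 N, if the wrist force passes 120 N, or if a joint passes its speed limit or range.

## Working session

There is one attempt and no reset: what is moved stays moved. The work goes in short steps, Python scripts to look and compute and a tool call to move; the robot and the scene stay as the last step left them, time stands still between calls to the robot, and variables do not carry over. Pictures are saved under pics/ and viewed, and the job is handed in when it is done.

Besides the shell and the picture viewer there is one more tool, called after "Request:" by a JSON object that holds its "fn" and its "kwargs", one argument or row to a line. play_rows: Moves the arm, as the interface text tells. Its arguments: {"type":"object","properties":{"delta_pos":{"type":"array"},"turn":{"type":"array"},"jaw":{"type":"array"},"squeeze":{"type":"number"}},"required":["delta_pos","turn","jaw"]}

```bash
mkdir -p pics; ls; cat > h.py <<'E'
import numpy as np, cv2
from scipy.spatial.transform import Rotation as R
from workcell import *
def q2R(q): return R.from_quat([q[1],q[2],q[3],q[0]])
def save(p,n): cv2.imwrite('pics/'+n+'.png',p['image'][:,:,::-1])
E
python3 - <<'E'
from h import *
s=state()
for k,v in s.items(): print(k,np.round(v,4))
print(grip_depth)
for c in ['scene','top','wrist']:
    p=capture(c); save(p,c+'0'); print(c,{k:np.round(v,4).tolist() for k,v in p.items() if k not in('image',) and not isinstance(v,str)})
    for n in ['payoff','key_grip','pawl_pin','pointer_tip','index_notch','side_cutter','tape_roll','bobbin','nut_driver']:
        r=pinpoint(p,n)
        print(n,[(np.round(a['point'],4).tolist(),round(a['score'],2)) for a in r[:2]])
E
```

```text
pics
time_s 0.0
qpos [ 1.2737  0.3794  1.7348  0.      1.0285 -0.0333]
joint_velocities [-0.      0.0011 -0.0012  0.0011 -0.0005 -0.0002]
effort [ 1.70000e-03 -7.63711e+01 -4.34385e+01  6.50000e-02  4.23000e-02
 -1.00000e-04]
eef_pos [0.1824 0.6754 0.1758]
ee_rot [ 0.7009  0.0926  0.701  -0.0934]
contact_force [-0.1708  0.4805 -0.6547]
moment [-0.0272  0.0171  0.0215]
opening 0.0914
0.0188
scene {'camera_matrix': [[413.8944, 0.0, 255.9394], [0.0, 413.8944, 185.0728], [0.0, 0.0, 1.0]], 'D': [0.0267, 0.0, 0.0, 0.0, 0.0], 'xyz': [0.0603, -0.5002, 0.4954], 'attitude': [-0.4861, 0.821, -0.262, 0.1448], 'shot': 1}
payoff [([0.5264, 0.162, -0.0015], 0.93)]
key_grip [([0.5168, 0.1073, 0.102], 0.85), ([0.5277, 0.1645, -0.0029], 0.25)]
pawl_pin [([0.4794, 0.1814, 0.1138], 0.47)]
pointer_tip [([0.5973, -0.0776, -0.0029], 0.42), ([0.5269, 0.1612, -0.0011], 0.34)]
index_notch [([0.5681, 0.0988, 0.0566], 0.53)]
side_cutter [([0.449, -0.0778, -0.0047], 0.89), ([0.5954, -0.0777, -0.003], 0.63)]
tape_roll [([0.5987, -0.0795, -0.0023], 0.58)]
bobbin [([0.3899, -0.0061, -0.0023], 0.68)]
nut_driver [([0
[... 421 characters left out ...]
nter_tip [([0.5673, 0.146, 0.084], 0.35)]
index_notch [([0.5649, 0.0992, 0.0589], 0.54)]
side_cutter [([0.4512, -0.0775, 0.003], 0.67)]
tape_roll []
bobbin [([0.5965, -0.0798, -0.0023], 0.74), ([0.386, -0.0073, 0.0013], 0.62)]
nut_driver [([0.5337, -0.0, 0.0015], 0.68), ([0.5279, 0.162, -0.0019], 0.64)]
wrist {'camera_matrix': [[310.3501, 0.0, 260.1813], [0.0, 310.3501, 194.6254], [0.0, 0.0, 1.0]], 'D': [-0.0248, 0.0, 0.0, 0.0, 0.0], 'hand_eye': [[0.0002, -0.263, 0.9648, -0.2087], [1.0, 0.0008, -0.0, -0.0004], [-0.0008, 0.9648, 0.263, -0.0756], [0.0, 0.0, 0.0, 1.0]], 'shot': 3}
payoff []
key_grip []
pawl_pin []
pointer_tip []
index_notch []
side_cutter []
tape_roll []
bobbin []
nut_driver []
```

View pics/scene0.png

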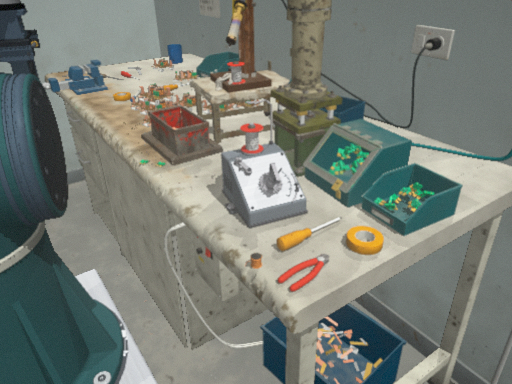

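View pics/top0.png

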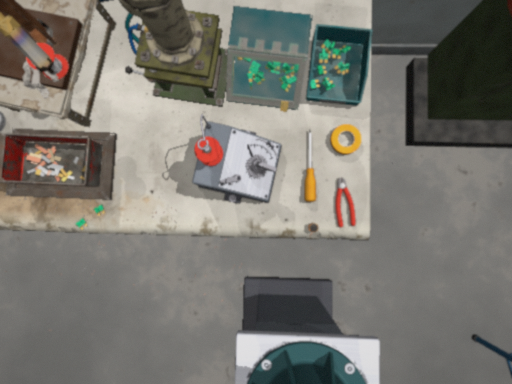

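```bash
python3 - <<'E'
import cv2
a=cv2.imread('pics/top0.png')[105:215,160:300]; cv2.imwrite('pics/topz.png',cv2.resize(a,None,fx=5.5,fy=5.4,interpolation=2))
a=cv2.imread('pics/scene0.png')[115:230,205:325]; cv2.imwrite('pics/scenez.png',cv2.resize(a,None,fx=5.2,fy=5.2,interpolation=2))
E
```

```text
(no output)
```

View pics/topz.png

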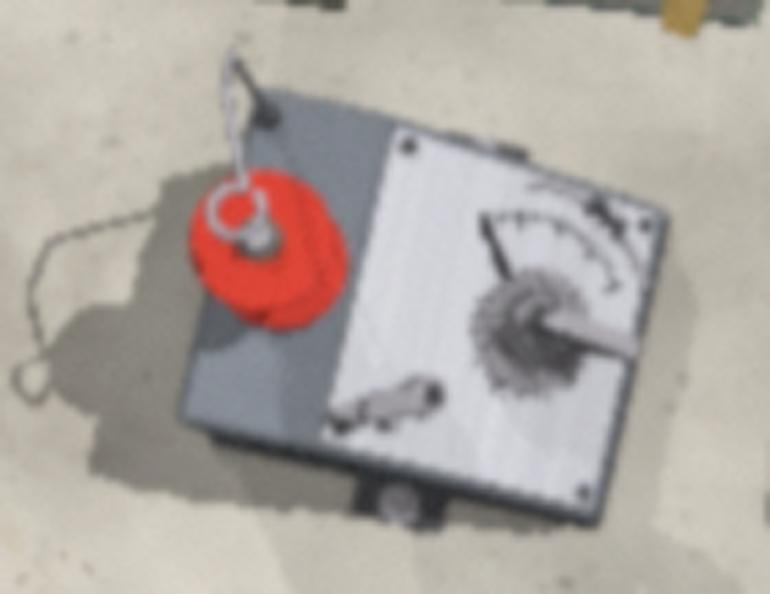

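View pics/scenez.png

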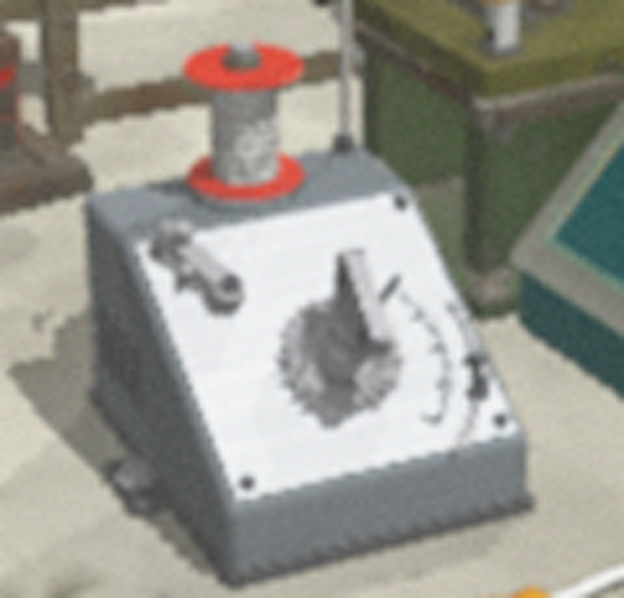

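```bash
cat >> h.py <<'E'
def cam(p,s=None):
    if 'hand_eye' in p:
        H=np.array(p['hand_eye']); Rt=q2R(s['ee_rot']).as_matrix()
        return Rt@H[:3,:3], Rt@H[:3,3]+np.array(s['eef_pos'])
    return q2R(p['attitude']).as_matrix(), np.array(p['xyz'])
def ray(p,uv,s=None):
    Rc,c=cam(p,s); x=cv2.undistortPoints(np.array([[uv]],float),np.array(p['camera_matrix']),np.array(p['D']))[0,0]
    d=Rc@np.array([x[0],x[1],1]); return c,d/np.linalg.norm(d)
def tri(rays):
    A=np.zeros((3,3));b=np.zeros(3)
    for c,d in rays:
        M=np.eye(3)-np.outer(d,d);A+=M;b+=M@c
    X=np.linalg.solve(A,b); return X,[np.linalg.norm((np.eye(3)-np.outer(d,d))@(X-c)) for c,d in rays]
def proj(p,X,s=None):
    Rc,c=cam(p,s); 
    return cv2.projectPoints((np.atleast_2d(X)-c)@Rc,np.zeros(3),np.zeros(3),np.array(p['camera_matrix']),np.array(p['D']))[0][:,0]
E
python3 - <<'E'
from h import *
t=capture('top');s=capture('scene')
T=lambda u,v:(160+u/5.5,105+v/5.4)
S=lambda u,v:(205+u/5.2,115+v/5.2)
P=[]
for n,a,b in [('tr',(408,145),(400,202)),('br',(645,225),(500,420)),('bl',(583,492),(247,482)),('clip',(605,212),(475,375)),('wingend',(632,345),(385,335))]:
    X,e=tri([ray(t,T(*a)),ray(s,S(*b))]);P.append(X);print(n,X.round(4),np.round(e,4))
up=P[0]-P[1];left=P[2]-P[1]
n=np.cross(up,left);n/=np.linalg.norm(n)
print(up,np.linalg.norm(up),left,np.linalg.norm(left),n,np.degrees(np.arccos(n[2])),np.degrees(np.arctan2(-n[1],-n[0])),np.degrees(np.arctan2(left[1],left[0])))
print(q2R(state()['ee_rot']).as_matrix().round(3))
E
```

```text
tr [0.5895 0.1714 0.1012] [0.0012 0.0012]
br [0.5705 0.0783 0.0419] [0.0009 0.0009]
bl [0.4588 0.1006 0.0421] [0.0012 0.0012]
clip [0.5723 0.0955 0.055 ] [0.0001 0.0001]
wingend [0.5135 0.0835 0.0978] [0.0013 0.0013]
[0.01904147 0.09316083 0.05923772] 0.1120295739545602 [-0.11165373  0.02236858  0.00015686] 0.11387244471610783 [-0.10272374 -0.51870184  0.84876159] 31.92277269841302 78.79808608451471 168.67140116757076
[[ 0.     0.261  0.965]
 [ 0.     0.965 -0.261]
 [-1.     0.    -0.   ]]
```

```bash
cat >> h.py <<'E'
import json,os
yaw=np.radians(78.7);th=np.radians(32)
ex=np.array([np.cos(yaw),np.sin(yaw),0]);L=np.array([-ex[1],ex[0],0]);EZ=np.array([0,0,1.])
N=-np.sin(th)*ex+np.cos(th)*EZ; U=np.cos(th)*ex+np.sin(th)*EZ
RF=np.c_[U,L,N]
K=np.array(json.load(open('K.json'))) if os.path.exists('K.json') else None
def tof(X): return RF.T@(np.array(X)-K)
def fromf(u,l,n): return K+RF@np.array([u,l,n])
def toolR(phi): # clockwise angle phi(deg) from y=left
    R0=np.c_[-N,L,U]; return R0@R.from_rotvec([np.radians(phi),0,0]).as_matrix()
def delta(pos,Rg,s=None):
    s=s or state(); Rt=q2R(s['ee_rot']).as_matrix()
    return (Rt.T@(np.array(pos)-s['eef_pos'])*1000).round(1),np.degrees(R.from_matrix(Rt.T@Rg).as_rotvec()).round(2)
E
python3 - <<'E'
from h import *
import h
kg=np.array([0.5155,0.105,0.1007])
h.K=kg-0.042*N
json.dump(h.K.tolist(),open('K.json','w'))
for n,x in dict(tr=[.5895,.1714,.1012],br=[.5705,.0783,.0419],bl=[.4588,.1006,.0421],clip=[.5723,.0955,.055],notch1=[.5681,.0988,.0566],notch2=[.5649,.0992,.0589],pin=[.4808,.180,.117],wend=[.5135,.0835,.0978],pay=[.5275,.163,0]).items():
    f=h.tof(x); print(n,(f*1000).round(1),'ang',np.degrees(np.arctan2(-f[1],f[0])).round(1))
print(delta([.45,.05,.32],toolR(0)),delta(h.fromf(0,0,.17),toolR(0)),h.fromf(0,0,.17))
E
```

```text
tr [ 67.8 -59.6   0.2] ang 41.3
br [-44.2 -59.2   0.3] ang 126.8
bl [-44.1  54.7   0.5] ang -128.9
clip [-22.7 -57.6   2.3] ang 111.5
notch1 [-19.8 -52.8   2.4] ang 110.5
notch2 [-18.8 -49.6   4.4] ang 110.7
pin [65.2 48.7 20.5] ang -36.8
wend [-19.7  -2.3  50.9] ang 173.5
pay [ -3.1  -0.4 -74.8] ang 172.7
(array([-143.6, -534.4,  421.4]), array([-91.13, -24.44,  26.13])) (array([ -32.8, -531.9,  474.8]), array([-91.13, -24.44,  26.13])) [0.50220904 0.03848524 0.20925016]
```

Request:
{"fn": "play_rows", "kwargs": {
  "delta_pos": [
    [-40,0,0],
    [-80,0,0],
    [-120,-30,20],
    [-140,-70,50],
    [-140,-110,80],
    [-140,-150,110],
    [-140,-190,140],
    [-140,-230,170],
    [-140,-270,200],
    [-140,-310,230]
  ],
  "turn": [
    [0,0,0],
    [0,0,0],
    [-7,-1,1],
    [-14,-3,3],
    [-21,-5,5],
    [-28,-7,7],
    [-35,-9,10],
    [-42,-11,12],
    [-49,-13,14],
    [-56,-15,16]
  ],
  "jaw": [1,1,1,1,1,1,1,1,1,1]
}}

```text
time_s: 2.43
eef_pos: [0.2893, 0.4025, 0.3166]
ee_rot: [0.754, -0.137, 0.576, 0.284]
contact_force: [0.7, 0.4, 0.8]
opening: 0.0913
```

```bash
python3 - <<'E'
from h import *
s=state();print(s['time_s'],s['qpos'],s['eef_pos']);print(delta([.45,.05,.32],toolR(0)),delta(fromf(0,0,.17),toolR(0)))
E
```

```text
2.4333 [ 0.87572374 -0.29415333  2.20187465  0.05070072  0.90913709 -1.33301499] [0.28932468 0.40245562 0.31656615]
(array([ -70.8, -376.1,  -60.1]), array([-41.39, -11.25,  11.73])) (array([  40. , -429.4,  -58. ]), array([-41.39, -11.25,  11.73]))
```

Request:
{"fn": "play_rows", "kwargs": {
  "delta_pos": [
    [-10,-40,-5],
    [-20,-80,-10],
    [-30,-120,-20],
    [-40,-160,-30],
    [-45,-200,-40],
    [-50,-240,-45],
    [-50,-280,-50],
    [-50,-320,-60],
    [-50,-360,-60],
    [-50,-375,-60]
  ],
  "turn": [
    [-5,-1,1],
    [-10,-3,3],
    [-16,-4,4],
    [-22,-6,6],
    [-28,-8,8],
    [-34,-9,10],
    [-41.4,-11.2,11.7],
    [-41.4,-11.2,11.7],
    [-41.4,-11.2,11.7],
    [-41.4,-11.2,11.7]
  ],
  "jaw": [0.4,0.4,0.4,0.4,0.4,0.4,0.4,0.4,0.4,0.4]
}}

```text
time_s: 3.27
eef_pos: [0.3941, 0.1802, 0.3235]
ee_rot: [0.679, -0.303, 0.401, 0.535]
contact_force: [-1.1, 1.5, 0.0]
opening: 0.0368
```

```bash
python3 - <<'E'
from h import *
s=state();print(s['time_s'],s['qpos'],s['eef_pos']);print(delta(fromf(0,0,.15),toolR(0)))
p=capture('wrist');save(p,'w1')
for n in ['key_grip','pawl_pin','pointer_tip','index_notch']:
    print(n,[(np.round(a['point'],4).tolist(),(tof(a['point'])*1000).round(1).tolist(),round(a['score'],2)) for a in pinpoint(p,n)[:2]])
E
```

```text
3.2667 [ 0.02485592 -0.35454174  2.27341034  0.55367999  1.15132529 -3.07782733] [0.3940929  0.18022783 0.32354631]
(array([  62.3, -141.2, -151. ]), array([-2.93, -2.35,  0.59]))
key_grip [([0.5148, 0.1033, 0.0968], [-3.6, 0.4, 39.6], 0.69)]
pawl_pin [([0.4843, 0.1825, 0.1205], [69.8, 45.8, 21.8], 0.71)]
pointer_tip [([0.5703, 0.1431, 0.0866], [33.3, -46.3, 4.6], 0.43)]
index_notch [([0.5652, 0.0994, 0.0604], [-17.8, -49.8, 5.6], 0.67)]
```

View pics/w1.png

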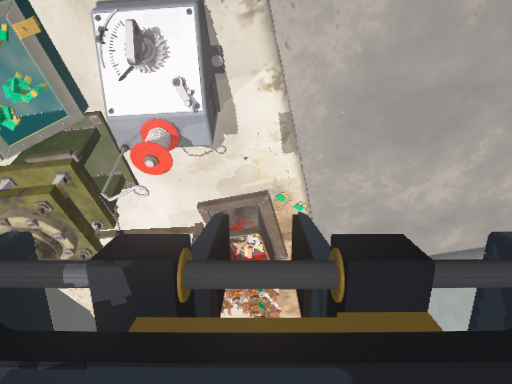

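```bash
python3 - <<'E'
from h import *
for a in (30,60): print(delta(fromf(0,0,.22),toolR(a)))
p=capture('top')
for uv,z in [((265,110),.106),((235,55),.223),((260,235),.167)]:
    c,d=ray(p,(160+uv[0]/5.5,105+uv[1]/5.4)); X=c+d*(z-c[2])/d[2]; print(X,(tof(X)*1000).round())
E
```

```text
(array([  -7.2, -140.9, -158.5]), array([27.62, -2.19,  1.27]))
(array([  -7.2, -140.9, -158.5]), array([57.62, -1.84,  1.86]))
[0.59996825 0.22688596 0.106     ] [118. -59. -26.]
[0.59151947 0.22030067 0.223     ] [173. -52.  78.]
[0.54030441 0.21798684 0.167     ] [133.  -2.  37.]
```

Request:
{"fn": "play_rows", "kwargs": {
  "delta_pos": [
    [0,-20,-25],
    [0,-40,-50],
    [0,-65,-75],
    [0,-90,-100],
    [0,-115,-130],
    [0,-141,-158],
    [-7,-141,-158],
    [-7,-141,-158],
    [-7,-141,-158],
    [-7,-141,-158]
  ],
  "turn": [
    [5.7,-0.2,0.2],
    [11.4,-0.4,0.4],
    [17,-0.6,0.6],
    [23,-0.8,0.8],
    [28,-1,1],
    [34,-1.1,1.1],
    [40,-1.3,1.3],
    [46,-1.5,1.5],
    [52,-1.7,1.7],
    [57.6,-1.8,1.9]
  ],
  "jaw": [0,0,0,0,0,0,0,0,0,0]
}}

```text
time_s: 4.4
eef_pos: [0.4969, 0.0136, 0.2515]
ee_rot: [0.739, 0.074, 0.603, 0.292]
contact_force: [0.1, -0.0, -0.5]
opening: 0.0004
```

```bash
python3 - <<'E'
from h import *
s=state();print(s['time_s'],s['qpos'],s['eef_pos'],s['opening']);print(delta(fromf(0,0,.22),toolR(60)));print(delta(fromf(0.02,0,.18),toolR(125)))
E
```

```text
4.4 [-3.50971334e-01 -1.78547361e-03  2.13626347e+00  6.02467452e-01
  1.17796810e+00 -2.52910444e+00] [0.49688907 0.01362756 0.25154317] 0.0003939480497093469
(array([-0.7, -0.9, -0.1]), array([-0.27, -0.09, -0.06]))
(array([39.3, 16.4,  9.9]), array([ 6.473e+01, -1.200e-01, -1.000e-02]))
```

Request:
{"fn": "play_rows", "kwargs": {
  "delta_pos": [
    [0,0,0],
    [0,0,0],
    [0,0,0],
    [0,0,0],
    [0,0,0],
    [0,0,0],
    [0,0,0],
    [0,0,0],
    [0,0,0],
    [0,0,0]
  ],
  "turn": [
    [7,0,0],
    [14,0,0],
    [21,0,0],
    [28,0,0],
    [35,0,0],
    [42,0,0],
    [49,0,0],
    [56,0,0],
    [63,0,0],
    [70,0,0]
  ],
  "jaw": [0,0,0,0,0,0,0,0,0,0]
}}

```text
time_s: 5.23
eef_pos: [0.4968, 0.0139, 0.2518]
ee_rot: [0.563, 0.484, 0.661, -0.107]
contact_force: [-0.2, 0.6, -0.0]
opening: 0.0003
```

Request:
{"fn": "play_rows", "kwargs": {
  "delta_pos": [
    [0,0,0],
    [0,0,0],
    [0,0,0],
    [0,0,0],
    [0,0,0],
    [0,0,0],
    [0,0,0],
    [0,0,0]
  ],
  "turn": [
    [7,0,0],
    [14,0,0],
    [21,0,0],
    [28,0,0],
    [35,0,0],
    [42,0,0],
    [50,0,0],
    [50,0,0]
  ],
  "jaw": [0,0,0,0,0,0,0,0]
}}

```text
time_s: 5.9
eef_pos: [0.4969, 0.0138, 0.2518]
ee_rot: [0.305, 0.677, 0.554, -0.377]
contact_force: [-0.1, 0.1, 0.1]
opening: 0.0003
```

```bash
python3 - <<'E'
from h import *
s=state();print(s['time_s'],s['qpos'],s['eef_pos'])
p=capture('wrist');save(p,'w2')
for n in ['key_grip','pawl_pin','pointer_tip','index_notch']:
    print(n,[(np.round(a['point'],4).tolist(),(tof(a['point'])*1000).round(1).tolist(),round(a['score'],2)) for a in pinpoint(p,n)[:2]])
print(proj(p,[fromf(0,0,.056),fromf(.066,.048,.0225),fromf(-.019,-.0495,.0045)],s))
print(delta(fromf(.058,.080,.06),toolR(180)))
E
```

```text
5.9 [-0.3504196  -0.00245034  2.13628978  0.60219502  1.17791574 -0.43351057] [0.4968771  0.01383197 0.25179755]
key_grip [([0.5129, 0.1034, 0.0976], [-3.4, 2.2, 40.5], 0.64), ([0.4842, 0.1817, 0.1181], [67.8, 45.7, 20.1], 0.15)]
pawl_pin [([0.4814, 0.1828, 0.1189], [68.7, 48.7, 20.5], 0.49)]
pointer_tip [([0.5691, 0.14, 0.0852], [29.8, -45.7, 5.1], 0.53)]
index_notch [([0.5687, 0.0971, 0.0604], [-19.1, -53.7, 6.4], 0.58)]
[[262.08414644 173.84146834]
 [224.10628285 117.82133747]
 [297.41738866 179.73343498]]
(array([160. , -79.7, -57.6]), array([ 0.14, -0.  ,  0.07]))
```

View pics/w2.png

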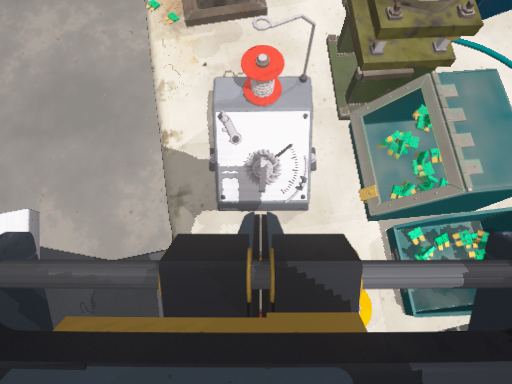

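```bash
python3 - <<'E'
import cv2
a=cv2.imread('pics/w2.png')[95:215,200:330]; cv2.imwrite('pics/w2z.png',cv2.resize(a,None,fx=5,fy=5,interpolation=2))
E
```

```text
(no output)
```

View pics/w2z.png

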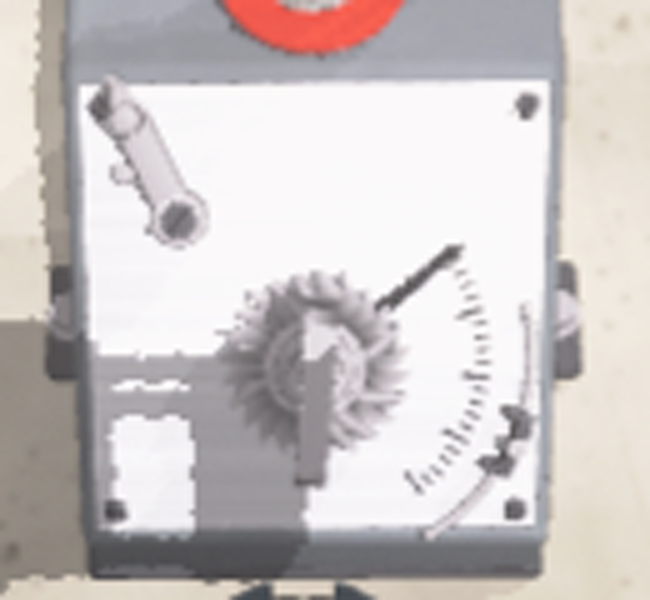

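```bash
python3 - <<'E'
from h import *
s=state();p=capture('wrist')
for n,uv,h in [('bl',(115,510),.001),('br',(515,508),.001),('tr',(525,103),.001),('pivot',(180,222),.015),('pin',(120,115),.0225),('ptr',(460,248),.0045),('clipA',(515,418),.006),('clipB',(497,463),.006),('wingfar',(310,480),.056),('wingnear',(318,345),.056),('wheelL',(222,365),.010),('wheelR',(408,365),.01)]:
    c,d=ray(p,(200+uv[0]/5,95+uv[1]/5),s); f0=tof(c);fd=RF.T@d; X=f0+fd*(h-f0[2])/fd[2]; print(n,(X*1000).round(1),np.degrees(np.arctan2(-X[1],X[0])).round(1))
E
```

```text
bl [-45.7  55.    1. ] -129.7
br [-44.7 -59.6   1. ] 126.9
tr [ 67.8 -57.9   1. ] 40.5
pivot [37.2 33.8 15. ] -42.3
pin [64.9 48.1 22.5] -36.6
ptr [ 29.5 -41.3   4.5] 54.4
clipA [-17.3 -57.8   6. ] 106.7
clipB [-30.2 -53.3   6. ] 119.6
wingfar [-22.3  -0.6  56. ] 178.5
wingnear [11.5 -2.4 56. ] 11.6
wheelL [-1.9 23.4 10. ] -94.6
wheelR [ -1.7 -27.4  10. ] 93.6
```

```bash
python3 - <<'E'
from h import *
import h
h.K=fromf(-.002,-.0018,0); json.dump(h.K.tolist(),open('K.json','w'))
for a in [(.058,.080,.06),(.058,.080,.017),(.058,.044,.017)]: print(delta(h.fromf(*a),toolR(180)))
E
```

```text
(array([160. , -78.1, -55.6]), array([ 0.09, -0.  ,  0.06]))
(array([203. , -78. , -55.6]), array([ 0.09, -0.  ,  0.06]))
(array([203. , -42. , -55.6]), array([ 0.09, -0.  ,  0.06]))
```

Request:
{"fn": "play_rows", "kwargs": {
  "delta_pos": [
    [0,-40,-25],
    [15,-78,-55.6],
    [50,-78,-55.6],
    [90,-78,-55.6],
    [130,-78,-55.6],
    [160,-78,-55.6],
    [185,-78,-55.6],
    [200,-78,-55.6],
    [203,-78,-55.6],
    [203,-78,-55.6]
  ],
  "turn": [
    [0,0,0],
    [0,0,0],
    [0,0,0],
    [0,0,0],
    [0,0,0],
    [0,0,0],
    [0,0,0],
    [0,0,0],
    [0,0,0],
    [0,0,0]
  ],
  "jaw": [0,0,0,0,0,0,0,0,0,0]
}}

```text
time_s: 7.03
eef_pos: [0.4505, 0.1801, 0.1088]
ee_rot: [0.307, 0.676, 0.555, -0.375]
contact_force: [-0.1, -0.0, -0.2]
opening: 0.0006
```

```bash
python3 - <<'E'
from h import *
s=state();print(s['time_s'],s['qpos'],s['contact_force'],(tof(s['eef_pos'])*1000).round(1))
p=capture('wrist');save(p,'w3');p=capture('scene');save(p,'s3')
a=cv2.imread('pics/s3.png')[115:230,205:325]; cv2.imwrite('pics/s3z.png',cv2.resize(a,None,fx=5.2,fy=5.2,interpolation=2))
E
```

```text
7.0333 [-0.0059933   0.13101386  2.33071528  0.85042327  0.76529697 -0.46466071] [-0.09718347 -0.0031662  -0.18268358] [57.9 80.2 16.6]
```

View pics/w3.png

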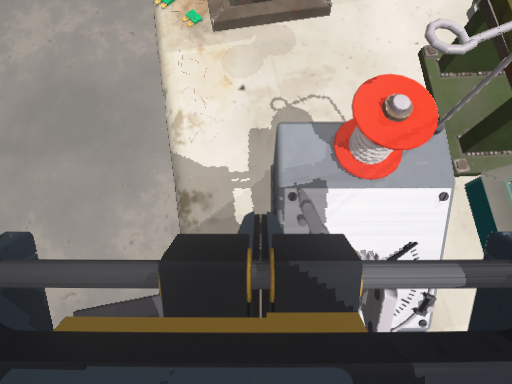

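View pics/s3z.png

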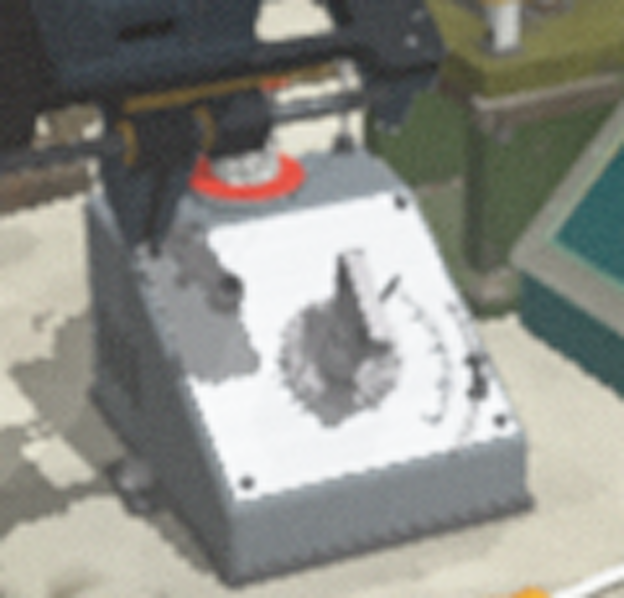

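Request:
{"fn": "play_rows", "kwargs": {
  "delta_pos": [
    [0,6,0],
    [0,12,0],
    [0,16,0],
    [0,20,0],
    [0,24,0],
    [0,28,0],
    [0,32,0],
    [0,35,0],
    [0,38,0],
    [0,38,0]
  ],
  "turn": [
    [0,0,0],
    [0,0,0],
    [0,0,0],
    [0,0,0],
    [0,0,0],
    [0,0,0],
    [0,0,0],
    [0,0,0],
    [0,0,0],
    [0,0,0]
  ],
  "jaw": [0,0,0,0,0,0,0,0,0,0]
}}

```text
time_s: 7.97
eef_pos: [0.4888, 0.1722, 0.1093]
ee_rot: [0.307, 0.676, 0.555, -0.375]
contact_force: [0.1, 0.5, 0.0]
opening: 0.0007
```

```bash
python3 - <<'E'
from h import *
s=state();print(s['time_s'],s['contact_force'],(tof(s['eef_pos'])*1000).round(1))
p=capture('scene');save(p,'s4')
a=cv2.imread('pics/s4.png')[115:230,205:325]; cv2.imwrite('pics/s4z.png',cv2.resize(a,None,fx=5.2,fy=5.2,interpolation=2))
E
```

```text
7.9667 [0.0808088  0.4831719  0.04368522] [58.  41.1 17.1]
```

View pics/s4z.png

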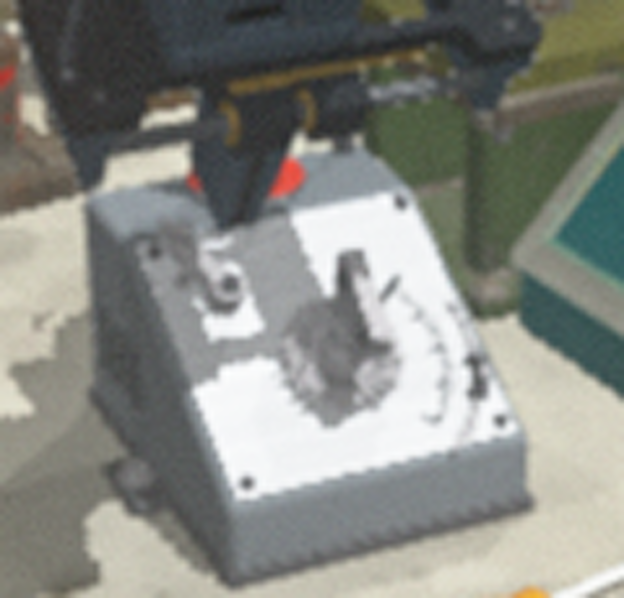

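Request:
{"fn": "play_rows", "kwargs": {
  "delta_pos": [
    [0,4,0],
    [0,8,0],
    [0,12,0],
    [0,15,0],
    [0,18,0],
    [0,18,0],
    [0,18,0]
  ],
  "turn": [
    [0,0,0],
    [0,0,0],
    [0,0,0],
    [0,0,0],
    [0,0,0],
    [0,0,0],
    [0,0,0]
  ],
  "jaw": [0,0,0,0,0,0,0]
}}

```text
time_s: 8.6
eef_pos: [0.506, 0.1687, 0.1092]
ee_rot: [0.307, 0.676, 0.555, -0.375]
contact_force: [1.2, 0.3, -0.1]
opening: 0.0005
```

```bash
python3 - <<'E'
from h import *
s=state();print(s['time_s'],s['contact_force'],(tof(s['eef_pos'])*1000).round(1))
p=capture('scene');save(p,'s5')
a=cv2.imread('pics/s5.png')[115:230,205:325]; cv2.imwrite('pics/s5z.png',cv2.resize(a,None,fx=5.2,fy=5.2,interpolation=2))
print(delta(fromf(0.058,.023,.11),toolR(180)),delta(fromf(0,0,.11),toolR(180)))
E
```

```text
8.6 [ 1.20022076  0.30394746 -0.09374016] [57.9 23.6 17.1]
(array([-93. ,   0.6,  -0.1]), array([-0.08, -0.  ,  0.06])) (array([-93. ,  23.7,  57.9]), array([-0.08, -0.  ,  0.06]))
```

View pics/s5z.png

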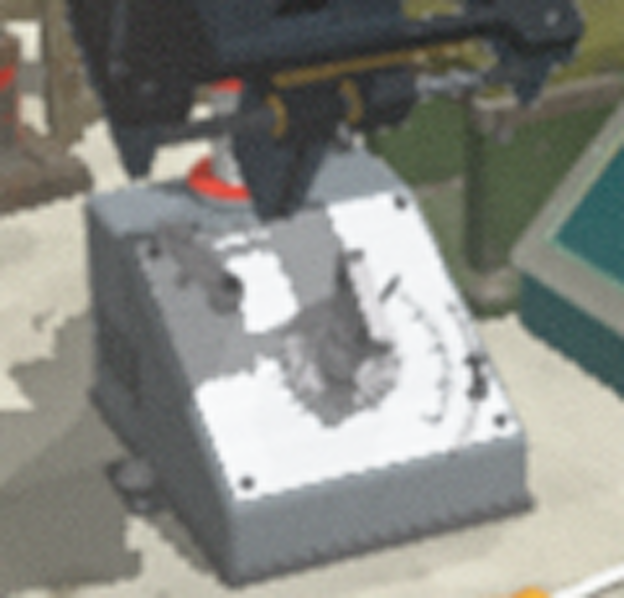

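```bash
python3 - <<'E'
from h import *
s=state()
p=capture('scene');im=p['image'][:,:,::-1].copy()
a=cv2.resize(im[115:230,205:325],None,fx=5.2,fy=5.2,interpolation=2)
def dot(X,c):
    u=proj(p,X)[0]; q=((u-[205,115])*5.2).astype(int); cv2.circle(a,tuple(q.tolist()),4,c,-1); print(q)
dot(s['eef_pos'],(0,0,255))
for z in(-.016,.016): dot(np.array(s['eef_pos'])+q2R(s['ee_rot']).apply([0,0,z]),(0,255,255))
dot(fromf(.066,.048,.0225),(255,0,0)); dot(fromf(.04,.036,.015),(0,255,0)); dot(fromf(.0655,.048,0),(255,0,255))
cv2.imwrite('pics/s6z.png',a)
p=capture('wrist');save(p,'w6')
E
```

```text
[241 238]
[228 206]
[254 269]
[182 225]
[228 281]
[174 256]
```

View pics/s6z.png

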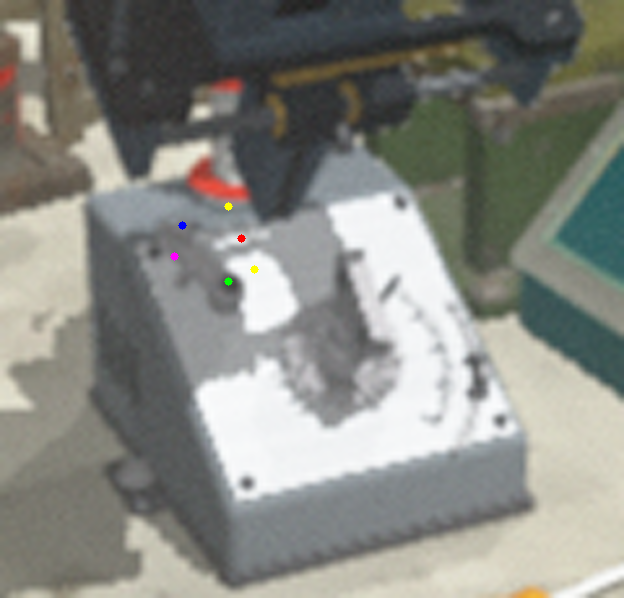

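View pics/w6.png

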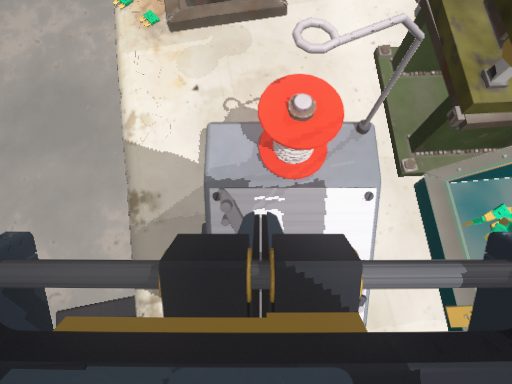

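```bash
python3 - <<'E'
from h import *
s=state()
p=capture('wrist');im=p['image'][:,:,::-1].copy()
for x in (0,-.01,-.019,-.05):
  for z in (-.016,0,.016): print(x,z,proj(p,np.array(s['eef_pos'])+q2R(s['ee_rot']).apply([x,0,z]),s).round(0))
for n in ['pawl_pin']:
    print(n,[(np.round(a['point'],4).tolist(),(tof(a['point'])*1000).round(1).tolist(),round(a['score'],2)) for a in pinpoint(p,n)[:2]])
p=capture('top');save(p,'t6')
a=cv2.resize(p['image'][105:215,160:300,::-1],None,fx=5.5,fy=5.4,interpolation=2)
q=(proj(p,s['eef_pos'])[0]-[160,105])*[5.5,5.4];cv2.circle(a,tuple(q.astype(int).tolist()),4,(0,255,255),-1)
cv2.imwrite('pics/t6z.png',a)
a=cv2.resize(im[170:260,190:330],None,fx=5.5,fy=5.5,interpolation=2);cv2.imwrite('pics/w6z.png',a)
E
```

```text
0 -0.016 [[262. 196.]]
0 0 [[262. 218.]]
0 0.016 [[262. 239.]]
-0.01 -0.016 [[262. 200.]]
-0.01 0 [[262. 223.]]
-0.01 0.016 [[262. 244.]]
-0.019 -0.016 [[263. 204.]]
-0.019 0 [[263. 228.]]
-0.019 0.016 [[262. 250.]]
-0.05 -0.016 [[263. 221.]]
-0.05 0 [[263. 248.]]
-0.05 0.016 [[263. 274.]]
pawl_pin [([0.484, 0.1794, 0.12], [68.9, 47.3, 23.0], 0.7)]
```

View pics/t6z.png

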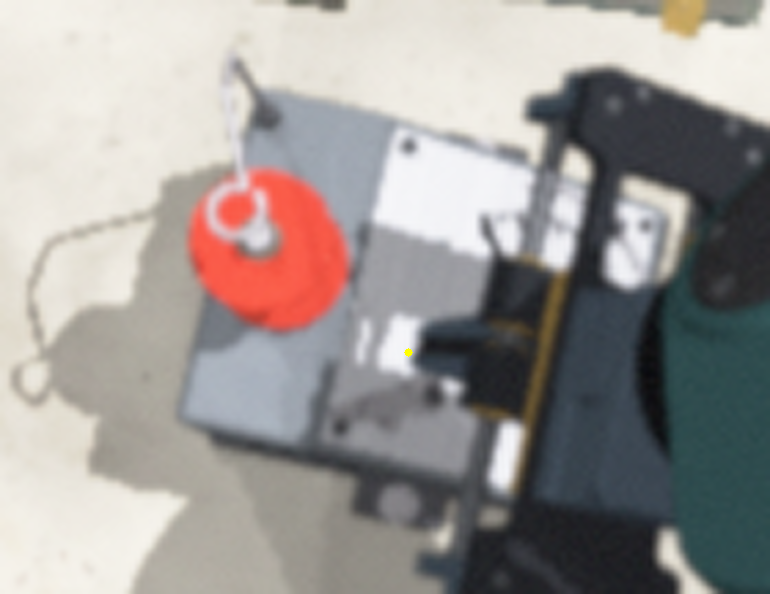

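View pics/w6z.png

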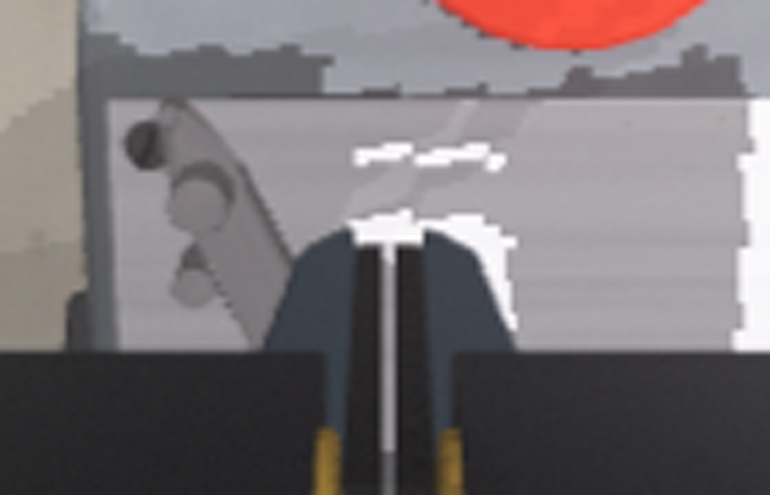

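Request:
{"fn": "play_rows", "kwargs": {
  "delta_pos": [
    [0,8,0],
    [2,8,0],
    [4,8,0],
    [6,8,0],
    [8,8,0],
    [10,8,0],
    [11,8,0],
    [12,8,0],
    [12,8,0]
  ],
  "turn": [
    [0,0,0],
    [0,0,0],
    [0,0,0],
    [0,0,0],
    [0,0,0],
    [0,0,0],
    [0,0,0],
    [0,0,0],
    [0,0,0]
  ],
  "jaw": [0,0,0,0,0,0,0,0,0]
}}

```text
time_s: 9.65
eef_pos: [0.5149, 0.1735, 0.0989]
ee_rot: [0.307, 0.676, 0.555, -0.375]
contact_force: [0.0, -0.0, -0.0]
opening: 0.0001
```

```bash
python3 - <<'E'
from h import *
s=state();print(s['time_s'],RF.T@s['contact_force'],(tof(s['eef_pos'])*1000).round(1))
p=capture('scene');save(p,'s7')
a=cv2.imread('pics/s7.png')[115:230,205:325]; cv2.imwrite('pics/s7z.png',cv2.resize(a,None,fx=5.2,fy=5.2,interpolation=2))
E
```

```text
9.65 [-0.04016083 -0.04680957  0.01074866] [57.9 15.8  4.9]
```

View pics/s7z.png

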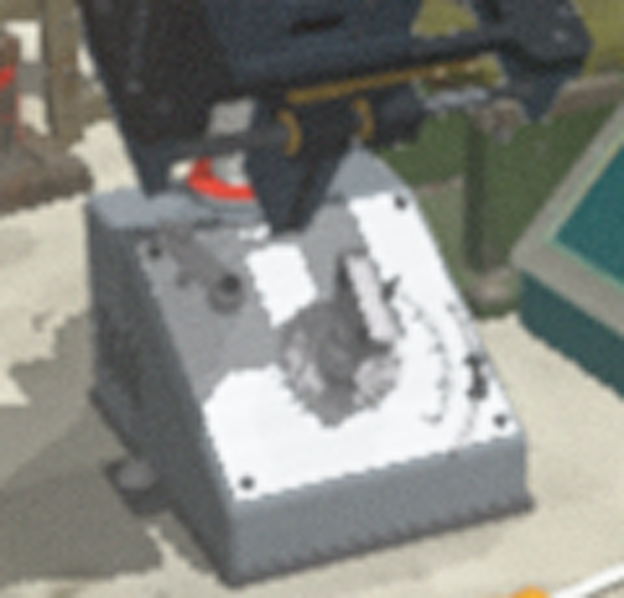

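Request:
{"fn": "play_rows", "kwargs": {
  "delta_pos": [
    [1,0,0],
    [2,0,0],
    [3,0,0],
    [4,0,0],
    [5,0,0],
    [6,0,0],
    [6,0,0]
  ],
  "turn": [
    [0,0,0],
    [0,0,0],
    [0,0,0],
    [0,0,0],
    [0,0,0],
    [0,0,0],
    [0,0,0]
  ],
  "jaw": [0,0,0,0,0,0,0]
}}

```text
time_s: 10.28
eef_pos: [0.5156, 0.1766, 0.0937]
ee_rot: [0.307, 0.676, 0.555, -0.375]
contact_force: [0.7, -0.5, 0.4]
opening: 0.0006
```

```bash
python3 - <<'E'
from h import *
s=state();print(s['time_s'],RF.T@s['contact_force'],(tof(s['eef_pos'])*1000).round(1))
p=capture('wrist');
a=cv2.resize(p['image'][170:260,190:330,::-1],None,fx=5.5,fy=5.5,interpolation=2);cv2.imwrite('pics/w8z.png',a)
E
```

```text
10.2833 [-0.10660389 -0.77072317  0.49456635] [57.9 15.8 -1.1]
```

View pics/w8z.png

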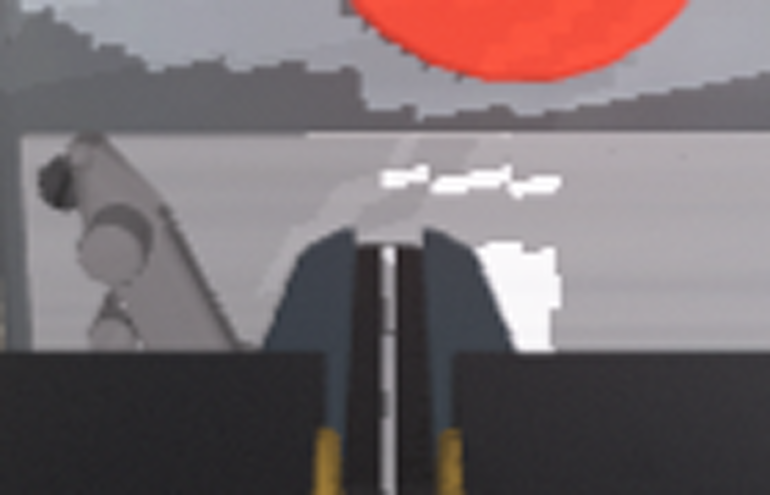

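Request:
{"fn": "play_rows", "kwargs": {
  "delta_pos": [
    [1,0,0],
    [2,0,0],
    [3,0,0],
    [4,0,0],
    [5,0,0],
    [6,0,0],
    [6,0,0]
  ],
  "turn": [
    [0,0,0],
    [0,0,0],
    [0,0,0],
    [0,0,0],
    [0,0,0],
    [0,0,0],
    [0,0,0]
  ],
  "jaw": [0,0,0,0,0,0,0]
}}

```text
time_s: 10.92
eef_pos: [0.5162, 0.1798, 0.0887]
ee_rot: [0.307, 0.676, 0.555, -0.375]
contact_force: [-0.5, 0.1, 0.1]
opening: 0.0008
```

```bash
python3 - <<'E'
from h import *
s=state();print(s['time_s'],RF.T@s['contact_force'],(tof(s['eef_pos'])*1000).round(1))
p=capture('scene');save(p,'s7')
a=cv2.imread('pics/s7.png')[115:230,205:325]; cv2.imwrite('pics/s9z.png',cv2.resize(a,None,fx=5.2,fy=5.2,interpolation=2))
E
```

```text
10.9167 [0.08532308 0.46269225 0.10283055] [57.9 15.8 -7.1]
```

View pics/s9z.png

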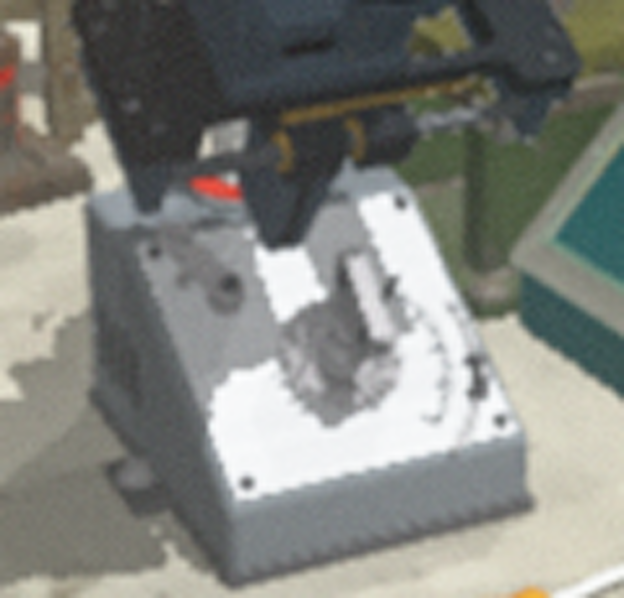

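Request:
{"fn": "play_rows", "kwargs": {
  "delta_pos": [
    [1,0,0],
    [2,0,0],
    [3,0,0],
    [3,0,0]
  ],
  "turn": [
    [0,0,0],
    [0,0,0],
    [0,0,0],
    [0,0,0]
  ],
  "jaw": [0,0,0,0]
}}

```text
time_s: 11.3
eef_pos: [0.5165, 0.1813, 0.0861]
ee_rot: [0.307, 0.676, 0.555, -0.375]
contact_force: [-0.5, -0.5, -0.0]
opening: 0.0003
```

Request:
{"fn": "play_rows", "kwargs": {
  "delta_pos": [
    [1,0,0],
    [2,0,0],
    [2,0,0]
  ],
  "turn": [
    [0,0,0],
    [0,0,0],
    [0,0,0]
  ],
  "jaw": [0,0,0]
}}

```text
time_s: 11.55
eef_pos: [0.5167, 0.1823, 0.0845]
ee_rot: [0.307, 0.676, 0.555, -0.375]
contact_force: [0.5, -0.2, 0.4]
opening: 0.0005
```

```bash
python3 - <<'E'
from h import *
s=state();print(s['time_s'],RF.T@s['contact_force'],(tof(s['eef_pos'])*1000).round(1))
p=capture('scene')
a=p['image'][135:185,225:295,::-1]; A=cv2.resize(a,None,fx=9,fy=9,interpolation=2)
cv2.imwrite('pics/s10z.png',A)
q=proj(p,np.array([s['eef_pos']]+[np.array(s['eef_pos'])+q2R(s['ee_rot']).apply([x,0,0]) for x in(-.01,-.02,-.03)]));print(((q-[225,135])*9).round())
p=capture('wrist');
a=cv2.resize(p['image'][170:260,190:330,::-1],None,fx=5.5,fy=5.5,interpolation=2);cv2.imwrite('pics/w10z.png',a)
E
```

```text
11.55 [ 0.11698759 -0.50903229  0.39502385] [ 57.9  15.7 -12.1]
[[246. 292.]
 [254. 269.]
 [262. 247.]
 [270. 224.]]
```

View pics/s10z.png

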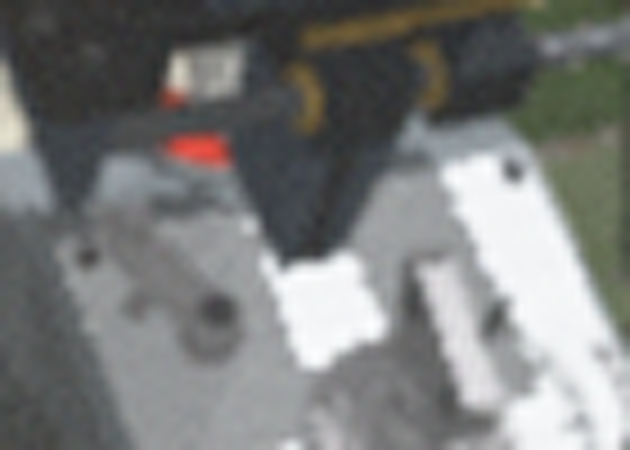

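View pics/w10z.png

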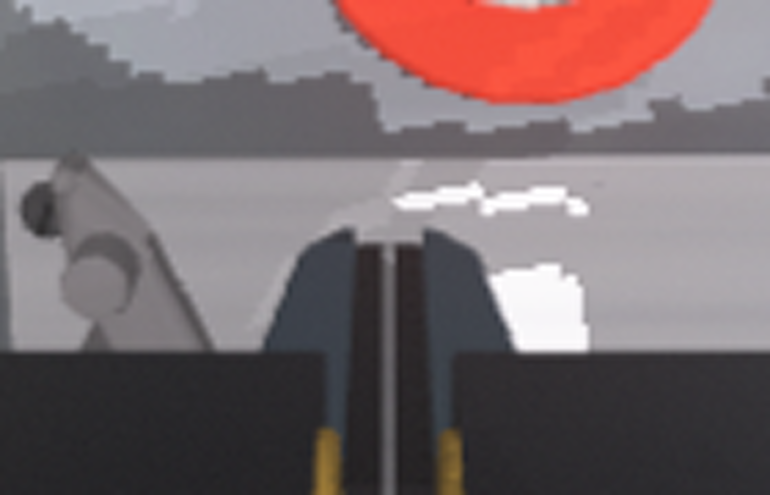

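```bash
python3 - <<'E'
from h import *
s=state()
p=capture('top')
a=p['image'][145:195,205:275,::-1]; A=cv2.resize(a,None,fx=9,fy=9,interpolation=2)
q=proj(p,np.array([np.array(s['eef_pos'])+q2R(s['ee_rot']).apply([x,0,0]) for x in(0,-.01,-.02,-.03)]));print(((q-[205,145])*9).round())
for i in q: cv2.circle(A,tuple(((i-[205,145])*9).astype(int).tolist()),2,(0,0,255),-1)
cv2.imwrite('pics/t10z.png',A)
E
```

```text
[[215. 193.]
 [234. 193.]
 [253. 194.]
 [273. 194.]]
```

View pics/t10z.png

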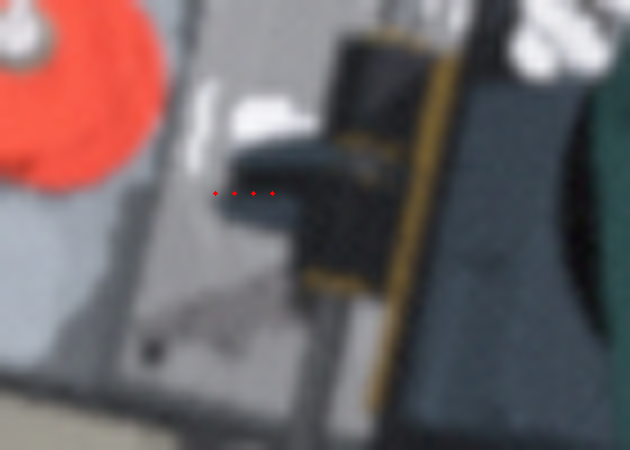

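Request:
{"fn": "play_rows", "kwargs": {
  "delta_pos": [
    [2,0,0],
    [4,0,0],
    [6,0,0],
    [8,0,0],
    [9,0,0],
    [10,0,0],
    [10,0,0]
  ],
  "turn": [
    [0,0,0],
    [0,0,0],
    [0,0,0],
    [0,0,0],
    [0,0,0],
    [0,0,0],
    [0,0,0]
  ],
  "jaw": [0,0,0,0,0,0,0]
}}

```text
time_s: 12.28
eef_pos: [0.5177, 0.1875, 0.0759]
ee_rot: [0.307, 0.676, 0.555, -0.375]
contact_force: [0.5, -0.3, 0.4]
opening: 0.0004
```

```bash
python3 - <<'E'
from h import *
s=state();print(s['time_s'],RF.T@s['contact_force'],(tof(s['eef_pos'])*1000).round(1))
p=capture('scene')
a=p['image'][135:185,225:295,::-1]; A=cv2.resize(a,None,fx=9,fy=9,interpolation=2)
cv2.imwrite('pics/s11z.png',A)
E
```

```text
12.2833 [ 0.08251418 -0.59034346  0.46002875] [ 57.9  15.8 -22.1]
```

View pics/s11z.png

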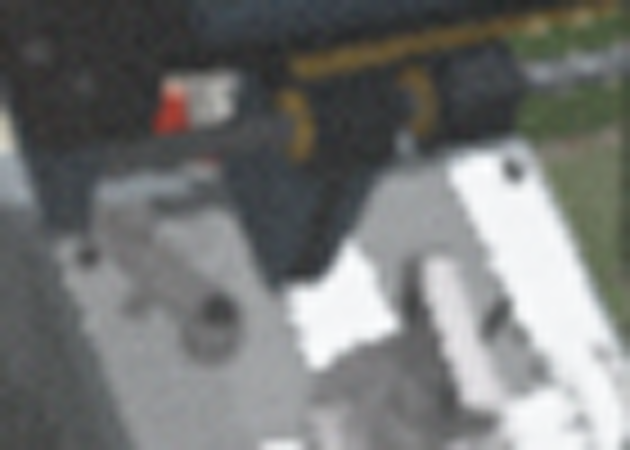

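Request:
{"fn": "play_rows", "kwargs": {
  "delta_pos": [
    [1,0,0],
    [2,0,0],
    [3,0,0],
    [4,0,0],
    [5,0,0],
    [6,0,0],
    [6,0,0]
  ],
  "turn": [
    [0,0,0],
    [0,0,0],
    [0,0,0],
    [0,0,0],
    [0,0,0],
    [0,0,0],
    [0,0,0]
  ],
  "jaw": [0,0,0,0,0,0,0]
}}

```text
time_s: 12.92
eef_pos: [0.5184, 0.1907, 0.0709]
ee_rot: [0.307, 0.676, 0.555, -0.375]
contact_force: [0.8, 0.9, 0.1]
opening: 0.0004
```

Request:
{"fn": "play_rows", "kwargs": {
  "delta_pos": [
    [1,0,0],
    [2,0,0],
    [3,0,0],
    [3,0,0]
  ],
  "turn": [
    [0,0,0],
    [0,0,0],
    [0,0,0],
    [0,0,0]
  ],
  "jaw": [0,0,0,0]
}}

```text
time_s: 13.25
eef_pos: [0.5187, 0.1922, 0.0683]
ee_rot: [0.307, 0.676, 0.555, -0.375]
contact_force: [0.5, -0.6, 0.7]
opening: 0.0002
```

Request:
{"fn": "play_rows", "kwargs": {
  "delta_pos": [
    [1,0,0],
    [2,0,0],
    [2,0,0]
  ],
  "turn": [
    [0,0,0],
    [0,0,0],
    [0,0,0]
  ],
  "jaw": [0,0,0]
}}

```text
time_s: 13.5
eef_pos: [0.5189, 0.1932, 0.0666]
ee_rot: [0.307, 0.676, 0.555, -0.375]
contact_force: [-0.2, -0.2, -0.7]
opening: 0.0004
```

Request:
{"fn": "play_rows", "kwargs": {
  "delta_pos": [
    [1,0,0],
    [2,0,0],
    [2,0,0]
  ],
  "turn": [
    [0,0,0],
    [0,0,0],
    [0,0,0]
  ],
  "jaw": [0,0,0]
}}

```text
time_s: 13.75
eef_pos: [0.5191, 0.1943, 0.0649]
ee_rot: [0.307, 0.676, 0.555, -0.375]
contact_force: [0.0, -0.2, 0.6]
opening: 0.0006
```

Request:
{"fn": "play_rows", "kwargs": {
  "delta_pos": [
    [1,0,0],
    [2,0,0],
    [2,0,0]
  ],
  "turn": [
    [0,0,0],
    [0,0,0],
    [0,0,0]
  ],
  "jaw": [0,0,0]
}}

```text
time_s: 14.0
eef_pos: [0.5193, 0.1953, 0.0633]
ee_rot: [0.307, 0.676, 0.555, -0.375]
contact_force: [0.3, -0.4, -0.5]
opening: 0.0003
```

```bash
python3 - <<'E'
from h import *
s=state();print(s['time_s'],RF.T@s['contact_force'],(tof(s['eef_pos'])*1000).round(1))
p=capture('scene')
a=p['image'][135:185,225:295,::-1]; A=cv2.resize(a,None,fx=9,fy=9,interpolation=2)
cv2.imwrite('pics/s12z.png',A)
p=capture('wrist');
a=cv2.resize(p['image'][170:260,190:330,::-1],None,fx=5.5,fy=5.5,interpolation=2);cv2.imwrite('pics/w12z.png',a)
E
```

```text
14.0 [-0.56900393 -0.34504206 -0.18775186] [ 57.9  15.8 -37.1]
```

View pics/s12z.png

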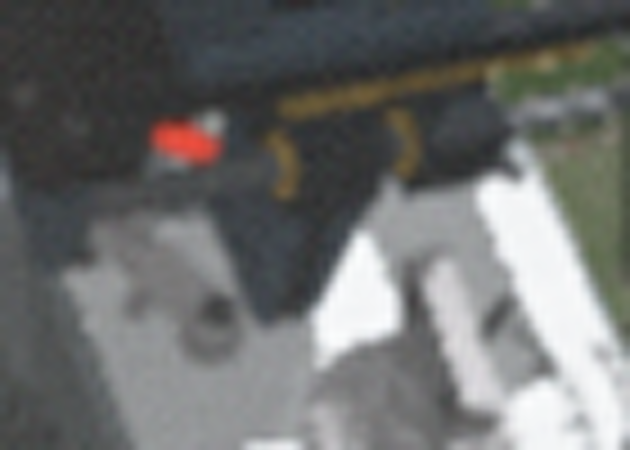

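View pics/w12z.png

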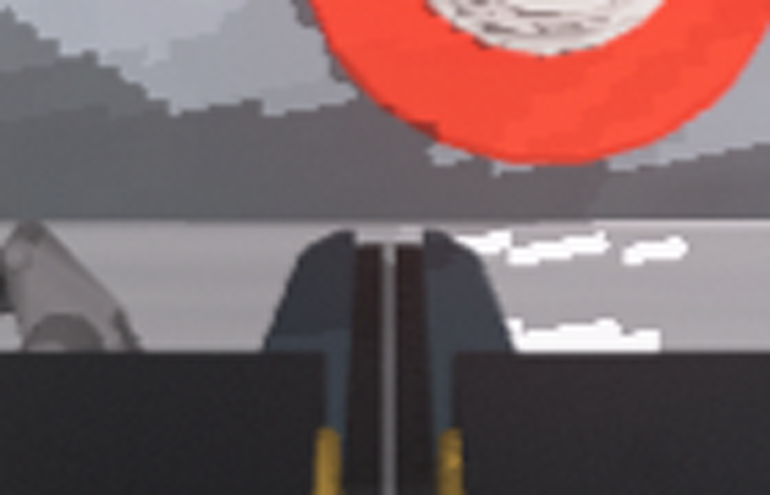

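```bash
python3 - <<'E'
from h import *
s=state();p=capture('scene')
for uv in [(265,322),(300,315),(282,322)]:
  c,d=ray(p,(225+uv[0]/9,135+uv[1]/9)); f0=tof(c);fd=RF.T@d
  for h in(0,.005,.01,.015,.02): X=f0+fd*(h-f0[2])/fd[2]; print(uv,h,(X*1000).round(1))
E
```

```text
(265, 322) 0 [41.8 19.2  0. ]
(265, 322) 0.005 [39.  21.3  5. ]
(265, 322) 0.01 [36.2 23.4 10. ]
(265, 322) 0.015 [33.5 25.5 15. ]
(265, 322) 0.02 [30.7 27.6 20. ]
(300, 315) 0 [41.6 10.  -0. ]
(300, 315) 0.005 [38.9 12.2  5. ]
(300, 315) 0.01 [36.1 14.3 10. ]
(300, 315) 0.015 [33.3 16.5 15. ]
(300, 315) 0.02 [30.6 18.7 20. ]
(282, 322) 0 [40.8 15.1  0. ]
(282, 322) 0.005 [38.  17.2  5. ]
(282, 322) 0.01 [35.3 19.4 10. ]
(282, 322) 0.015 [32.5 21.5 15. ]
(282, 322) 0.02 [29.7 23.6 20. ]
```

Request:
{"fn": "play_rows", "kwargs": {
  "delta_pos": [
    [1,0,0],
    [2,0,0],
    [2,0,0]
  ],
  "turn": [
    [0,0,0],
    [0,0,0],
    [0,0,0]
  ],
  "jaw": [0,0,0]
}}

```text
time_s: 14.4
eef_pos: [0.5196, 0.196, 0.0622]
ee_rot: [0.307, 0.676, 0.555, -0.375]
contact_force: [-6.1, -9.3, 14.7]
opening: 0.0005
```

Request:
{"fn": "play_rows", "kwargs": {
  "delta_pos": [
    [-25,0,0],
    [-45,-5,0],
    [-45,-35,0],
    [-45,-56,0],
    [-40,-58,0],
    [-25,-58,0],
    [-17,-58,0],
    [-17,-58,0]
  ],
  "turn": [
    [0,0,0],
    [0,0,0],
    [0,0,0],
    [0,0,0],
    [0,0,0],
    [0,0,0],
    [0,0,0],
    [0,0,0]
  ],
  "jaw": [0,0,0,0,0,0,0,0]
}}

```text
time_s: 15.07
eef_pos: [0.4606, 0.1994, 0.075]
ee_rot: [0.306, 0.676, 0.555, -0.376]
contact_force: [-0.4, 0.1, -0.8]
opening: 0.0007
```

```bash
python3 - <<'E'
from h import *
s=state();print(s['time_s'],RF.T@s['contact_force'],(tof(s['eef_pos'])*1000).round(1))
p=capture('scene')
a=p['image'][125:185,215:295,::-1]; A=cv2.resize(a,None,fx=8,fy=8,interpolation=2)
cv2.imwrite('pics/s13z.png',A)
E
```

```text
15.0667 [-0.39521313  0.43535238 -0.69057606] [ 57.7  74.1 -23.2]
```

View pics/s13z.png

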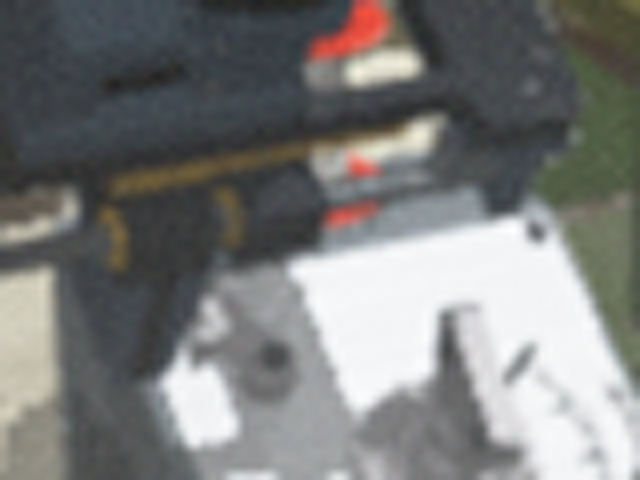

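Request:
{"fn": "play_rows", "kwargs": {
  "delta_pos": [
    [-1,5,0],
    [-1,10,0],
    [-1,14,0],
    [-1,18,0],
    [-1,22,0],
    [-1,26,0],
    [-1,30,0],
    [-1,34,0],
    [-1,36,0],
    [-1,36,0]
  ],
  "turn": [
    [0,0,0],
    [0,0,0],
    [0,0,0],
    [0,0,0],
    [0,0,0],
    [0,0,0],
    [0,0,0],
    [0,0,0],
    [0,0,0],
    [0,0,0]
  ],
  "jaw": [0,0,0,0,0,0,0,0,0,0]
}}

```text
time_s: 15.95
eef_pos: [0.4966, 0.1912, 0.077]
ee_rot: [0.307, 0.676, 0.555, -0.375]
contact_force: [0.2, 0.1, 0.0]
opening: 0.0008
```

```bash
python3 - <<'E'
from h import *
s=state();print(s['time_s'],RF.T@s['contact_force'],(tof(s['eef_pos'])*1000).round(1))
p=capture('scene')
a=p['image'][125:185,215:295,::-1]; A=cv2.resize(a,None,fx=8,fy=8,interpolation=2)
cv2.imwrite('pics/s14z.png',A)
E
```

```text
15.95 [ 0.15567725 -0.17885408 -0.06497811] [ 58.   37.2 -20.9]
```

View pics/s14z.png

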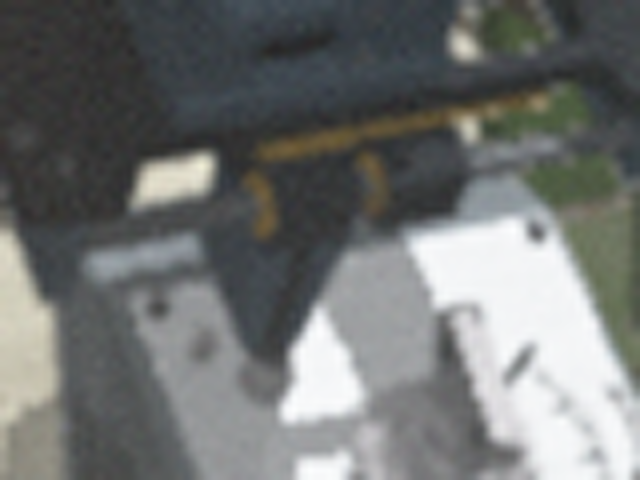

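Request:
{"fn": "play_rows", "kwargs": {
  "delta_pos": [
    [-35,0,0],
    [-70,0,0],
    [-100,10,15],
    [-115,25,35],
    [-115,37,58],
    [-115,37,58],
    [-115,37,58]
  ],
  "turn": [
    [0,0,0],
    [0,0,0],
    [0,0,0],
    [0,0,0],
    [0,0,0],
    [0,0,0],
    [0,0,0]
  ],
  "jaw": [0.5,0.5,0.5,0.5,0.5,0.5,0.5]
}}

```text
time_s: 16.58
eef_pos: [0.5107, 0.0753, 0.1433]
ee_rot: [0.306, 0.677, 0.554, -0.376]
contact_force: [-0.4, 0.6, -0.2]
opening: 0.044
```

```bash
python3 - <<'E'
from h import *
s=state();print(s['time_s'],s['qpos'],RF.T@s['contact_force'],(tof(s['eef_pos'])*1000).round(1),s['opening'])
p=capture('scene')
a=p['image'][125:215,215:325,::-1]; A=cv2.resize(a,None,fx=6.5,fy=6.5,interpolation=2)
cv2.imwrite('pics/s15z.png',A)
p=capture('wrist');save(p,'w15')
for x in(0,-.038,-.057): print(proj(p,np.array(s['eef_pos'])+q2R(s['ee_rot']).apply([x,0,0]),s))
print(proj(p,[fromf(0,0,.056),fromf(.0,0,.024)],s))
E
```

```text
16.5833 [-0.22131573  0.16513418  2.19630548  0.71836664  0.93579305 -0.50395673] [ 0.2751456   0.52247148 -0.44708366] [-0.9  0.7 94.1] 0.04402053626510623
[[262.3302378  217.90939261]]
[[262.71782003 239.37056073]]
[[262.97527087 253.63872128]]
[[262.9019808  201.48070268]
 [262.66025017 191.68070316]]
```

View pics/s15z.png

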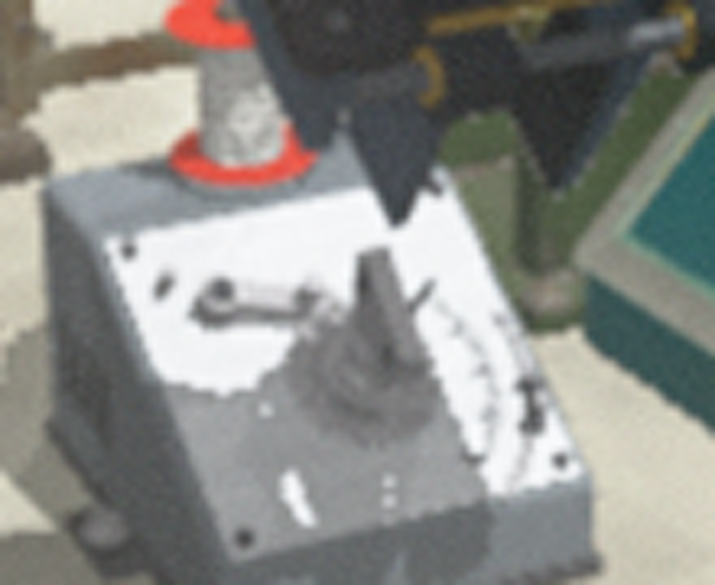

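View pics/w15.png

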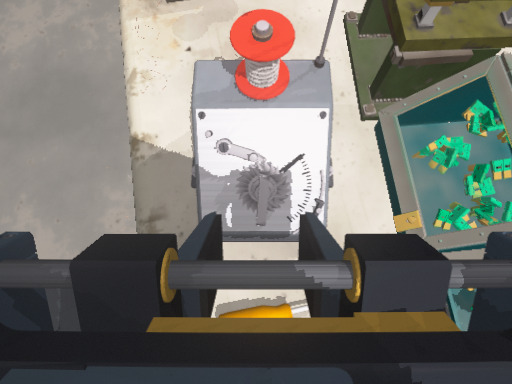

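Request:
{"fn": "play_rows", "kwargs": {
  "delta_pos": [
    [30,0.7,-0.9],
    [60,0.7,-0.9],
    [80,0.7,-0.9],
    [95,0.7,-0.9],
    [102,0.7,-0.9],
    [105,0.7,-0.9],
    [105,0.7,-0.9]
  ],
  "turn": [
    [0,0,0],
    [0,0,0],
    [0,0,0],
    [0,0,0],
    [0,0,0],
    [0,0,0],
    [0,0,0]
  ],
  "jaw": [0.5,0.5,0.5,0.5,0.5,0.5,0.5]
}}

```text
time_s: 17.27
eef_pos: [0.5222, 0.1318, 0.0552]
ee_rot: [0.307, 0.676, 0.555, -0.375]
contact_force: [-0.5, 0.0, 0.4]
opening: 0.0457
```

```bash
python3 - <<'E'
from h import *
s=state();print(s['time_s'],s['qpos'],RF.T@s['contact_force'],(tof(s['eef_pos'])*1000).round(1),s['opening'])
p=capture('scene')
a=p['image'][125:215,215:325,::-1]; A=cv2.resize(a,None,fx=6.5,fy=6.5,interpolation=2)
cv2.imwrite('pics/s16z.png',A)
p=capture('wrist');save(p,'w16')
E
```

```text
17.2667 [-0.10337885  0.34208857  2.20036651  0.87747735  0.75643556 -0.60890931] [0.14388107 0.46500301 0.33866399] [  1.3   0.5 -11.2] 0.04569644654297451
```

View pics/s16z.png

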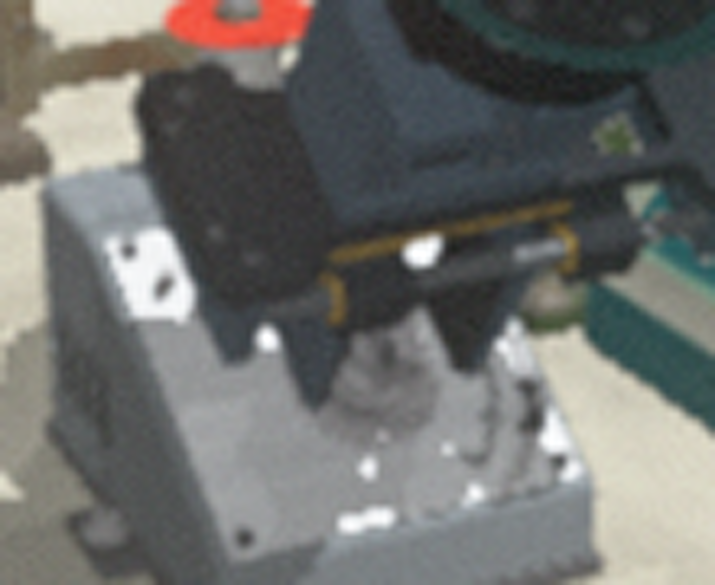

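View pics/w16.png

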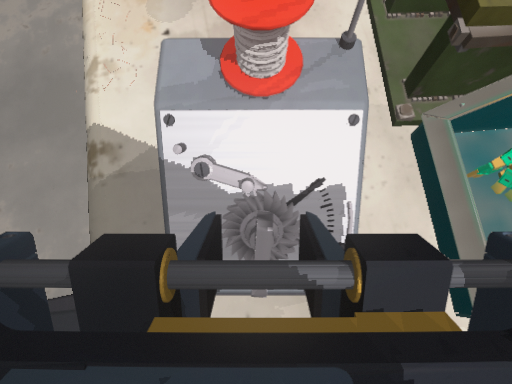

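```bash
python3 - <<'E'
from h import *
s=state();p=capture('scene')
for lb,uv in [('guard',(235,355)),('tipL',(318,405)),('tipR',(470,370))]:
  c,d=ray(p,(215+uv[0]/6.5,125+uv[1]/6.5)); f0=tof(c);fd=RF.T@d
  for h in np.arange(.0,.12,.015): X=f0+fd*(h-f0[2])/fd[2]; print(lb,(X*1000).round(0))
w=capture('wrist')
for x in (-.038,-.06,-.08,-.1,-.117,-.14): print(x,proj(w,np.array(s['eef_pos'])+q2R(s['ee_rot']).apply([[x,-.085,0],[x,-.085,-.016]]),s).round())
E
```

```text
guard [22. 34.  0.]
guard [14. 40. 15.]
guard [ 6. 46. 30.]
guard [-1. 52. 45.]
guard [-9. 58. 60.]
guard [-17.  64.  75.]
guard [-25.  70.  90.]
guard [-33.  76. 105.]
tipL [-2. 14.  0.]
tipL [-10.  20.  15.]
tipL [-17.  27.  30.]
tipL [-25.  33.  45.]
tipL [-32.  40.  60.]
tipL [-40.  46.  75.]
tipL [-47.  52.  90.]
tipL [-54.  59. 105.]
tipR [ -2. -42.   0.]
tipR [-10. -35.  15.]
tipR [-17. -27.  30.]
tipR [-25. -19.  45.]
tipR [-32. -12.  60.]
tipR [-40.  -4.  75.]
tipR [-47.   3.  90.]
tipR [-54.  11. 105.]
-0.038 [[120. 239.]
 [117. 214.]]
-0.06 [[103. 256.]
 [ 98. 227.]]
-0.08 [[ 82. 275.]
 [ 76. 243.]]
-0.1 [[ 55. 300.]
 [ 48. 264.]]
-0.117 [[ 25. 328.]
 [ 15. 288.]]
-0.14 [[-31. 381.]
 [-47. 334.]]
```

Request:
{"fn": "play_rows", "kwargs": {
  "delta_pos": [
    [0,0,0],
    [0,0,0],
    [0,0,0],
    [0,0,0],
    [0,0,0],
    [0,0,0]
  ],
  "turn": [
    [0,0,0],
    [0,0,0],
    [0,0,0],
    [0,0,0],
    [0,0,0],
    [0,0,0]
  ],
  "jaw": [0.3,0.2,0,0,0,0],
  "squeeze": 25
}}

```text
time_s: 17.97
eef_pos: [0.5231, 0.131, 0.0553]
ee_rot: [0.307, 0.677, 0.554, -0.375]
contact_force: [2.3, -0.6, -0.8]
opening: 0.0116
```

Request:
{"fn": "play_rows", "kwargs": {
  "delta_pos": [
    [0,0,0],
    [0,0,0],
    [0,0,0],
    [0,0,0]
  ],
  "turn": [
    [0,0,0],
    [0,0,0],
    [2,0,0],
    [4,0,0]
  ],
  "jaw": [0,0,0,0]
}}

```text
time_s: 18.3
eef_pos: [0.523, 0.131, 0.0553]
ee_rot: [0.283, 0.687, 0.541, -0.395]
contact_force: [4.3, -0.9, -0.8]
opening: 0.0112
```

```bash
python3 - <<'E'
from h import *
s=state();print(s['time_s'],s['qpos'],RF.T@s['contact_force'],RF.T@s['moment'],(tof(s['eef_pos'])*1000).round(1),s['opening'])
p=capture('wrist');save(p,'w17')
E
```

```text
18.3 [-0.1045379   0.3422848   2.19974692  0.87779093  0.75562876 -0.53798444] [-0.46030933 -4.35049639 -0.61920939] [-7.03421572e-01  5.29424071e-01 -2.23571737e-04] [  0.8  -0.5 -10.8] 0.01122802224657265
```

View pics/w17.png

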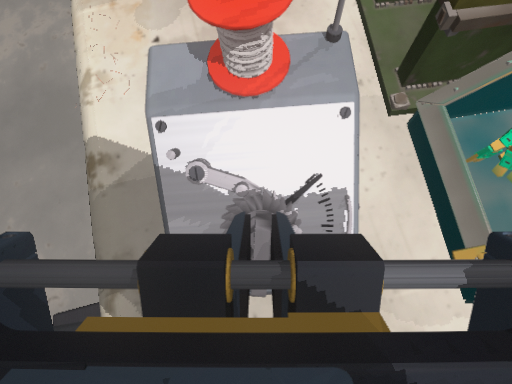

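Request:
{"fn": "play_rows", "kwargs": {
  "delta_pos": [
    [0,0,0],
    [0,0,0],
    [0,0,0],
    [0,0,0],
    [0,0,0],
    [0,0,0],
    [0,0,0],
    [0,0,0]
  ],
  "turn": [
    [4,0,0],
    [9,0,0],
    [14,0,0],
    [20,0,0],
    [26,0,0],
    [32,0,0],
    [36,0,0],
    [36,0,0]
  ],
  "jaw": [0,0,0,0,0,0,0,0]
}}

```text
time_s: 19.02
eef_pos: [0.5228, 0.1311, 0.0553]
ee_rot: [0.056, 0.741, 0.392, -0.543]
contact_force: [3.1, -0.0, -0.4]
opening: 0.0115
```

```bash
python3 - <<'E'
from h import *
s=state();print(s['time_s'],s['qpos'],RF.T@s['contact_force'],RF.T@s['moment'],(tof(s['eef_pos'])*1000).round(1),s['opening'])
p=capture('wrist');save(p,'w18')
E
```

```text
19.0167 [-0.10448315  0.34223313  2.19990981  0.87777379  0.75589568  0.09140559] [ 0.2884117  -3.07088799 -0.63452566] [-0.62273683  0.48497626 -0.08531676] [  0.9  -0.3 -10.8] 0.011469798192883305
```

View pics/w18.png

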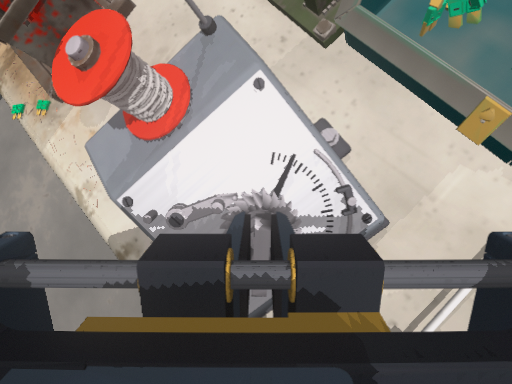

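Request:
{"fn": "play_rows", "kwargs": {
  "delta_pos": [
    [0,0,0],
    [0,0,0],
    [0,0,0],
    [0,0,0],
    [0,0,0],
    [0,0,0],
    [0,0,0],
    [0,0,0],
    [0,0,0],
    [0,0,0]
  ],
  "turn": [
    [6,0,0],
    [12,0,0],
    [18,0,0],
    [24,0,0],
    [30,0,0],
    [36,0,0],
    [42,0,0],
    [48,0,0],
    [54,0,0],
    [60,0,0]
  ],
  "jaw": [0,0,0,0,0,0,0,0,0,0]
}}

```text
time_s: 19.9
eef_pos: [0.5227, 0.1313, 0.0554]
ee_rot: [-0.321, 0.67, 0.069, -0.666]
contact_force: [2.4, 0.7, 1.8]
opening: 0.0112
```

Request:
{"fn": "play_rows", "kwargs": {
  "delta_pos": [
    [0,0,0],
    [0,0,0],
    [0,0,0],
    [0,0,0],
    [0,0,0],
    [0,0,0],
    [0,0,0],
    [0,0,0],
    [0,0,0],
    [0,0,0]
  ],
  "turn": [
    [6,0,0],
    [12,0,0],
    [18,0,0],
    [24,0,0],
    [30,0,0],
    [36,0,0],
    [42,0,0],
    [48,0,0],
    [54,0,0],
    [60,0,0]
  ],
  "jaw": [0,0,0,0,0,0,0,0,0,0]
}}

```text
time_s: 20.73
eef_pos: [0.5229, 0.1314, 0.0555]
ee_rot: [0.613, -0.419, 0.273, 0.611]
contact_force: [5.6, 2.9, 0.9]
opening: 0.0111
```

```bash
python3 - <<'E'
from h import *
s=state();print(s['time_s'],s['qpos'],RF.T@s['contact_force'],RF.T@s['moment'],(tof(s['eef_pos'])*1000).round(1),s['opening'])
Rt=toolR(0).T@q2R(s['ee_rot']).as_matrix();print('phi',np.degrees(R.from_matrix(Rt).as_rotvec()))
for c in('wrist','top'):
  p=capture(c);save(p,c+'19')
  for n in ['pointer_tip','index_notch']:
    print(n,[((tof(a['point'])*1000).round(1).tolist(),round(a['score'],2)) for a in pinpoint(p,n)[:2]])
E
```

```text
20.7333 [-0.10422538  0.34206606  2.19969015  0.87827858  0.75651439  2.18459242] [ 3.82271826 -4.90019959 -1.37016218] [-0.63039809 -0.40399616  0.07135039] [  1.3  -0.3 -10.8] 0.011129073198970172
phi [-19.8551007   -0.04510732   0.02010009]
pointer_tip [([-13.3, -51.4, 6.4], 0.79)]
index_notch [([-18.3, -50.8, 3.4], 0.76)]
pointer_tip []
index_notch []
```

View pics/wrist19.png

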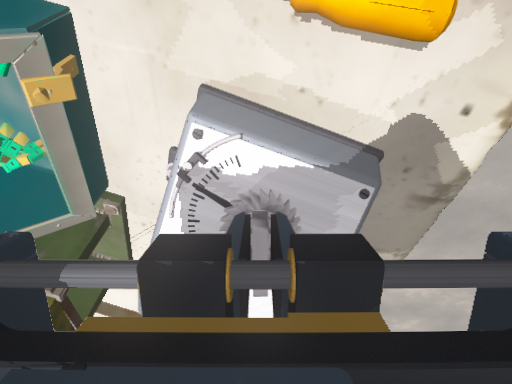

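```bash
python3 - <<'E'
from h import *
s=state();p=capture('wrist')
A=cv2.resize(p['image'][120:240,150:270,::-1],None,fx=5,fy=5,interpolation=2);cv2.imwrite('pics/w20z.png',A)
for a in np.radians([103.4,110.3]): print(proj(p,fromf(.052*np.cos(a),-.052*np.sin(a),.0045),s)-[150,120])
E
```

```text
[[41.20106443 61.20390363]]
[[46.66517207 53.52264677]]
```

View pics/w20z.png

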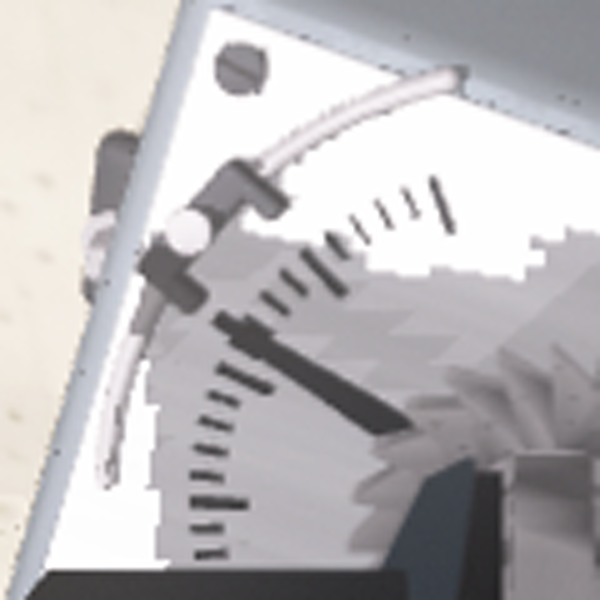

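```bash
python3 - <<'E'
from h import *
s=state();p=capture('wrist')
for lb,uv,h in [('ptr',(220,318),.0045),('prA',(197,300),.0045),('prB',(278,208),.0045),('mid',(237,254),.0045)]:
  c,d=ray(p,(150+uv[0]/5,120+uv[1]/5),s); f0=tof(c);fd=RF.T@d
  X=f0+fd*(h-f0[2])/fd[2]; print(lb,(X*1000).round(1),np.degrees(np.arctan2(-X[1],X[0])).round(1),np.hypot(X[0],X[1]))
E
```

```text
ptr [-11.1 -48.5   4.5] 102.9 0.04974296584433886
prA [-12.4 -51.9   4.5] 103.4 0.05339210534663937
prB [-27.3 -45.8   4.5] 120.8 0.05327876234036901
mid [-19.9 -48.9   4.5] 112.1 0.05276988887104517
```

Request:
{"fn": "play_rows", "kwargs": {
  "delta_pos": [
    [0,0,0],
    [0,0,0],
    [0,0,0],
    [0,0,0],
    [0,0,0],
    [0,0,0],
    [0,0,0],
    [0,0,0]
  ],
  "turn": [
    [6,0,0],
    [12,0,0],
    [18,0,0],
    [24,0,0],
    [29,0,0],
    [33,0,0],
    [33,0,0],
    [33,0,0]
  ],
  "jaw": [0,0,0,0,0,0,0,0]
}}

```text
time_s: 21.8
eef_pos: [0.5231, 0.1313, 0.0555]
ee_rot: [0.707, -0.229, 0.435, 0.509]
contact_force: [6.1, 3.3, 0.7]
opening: 0.011
```

```bash
python3 - <<'E'
from h import *
s=state();print(s['time_s'],s['qpos'],RF.T@s['contact_force'],(tof(s['eef_pos'])*1000).round(1),s['opening'])
p=capture('wrist');save(p,'w21')
A=cv2.resize(p['image'][120:240,150:270,::-1],None,fx=5,fy=5,interpolation=2);cv2.imwrite('pics/w21z.png',A)
E
```

```text
21.8 [-0.10426423  0.34209343  2.19959362  0.87834642  0.75633343  2.75592271] [ 4.1455824  -5.31072995 -1.77708549] [  1.2  -0.5 -10.8] 0.011039280006054536
```

View pics/w21z.png

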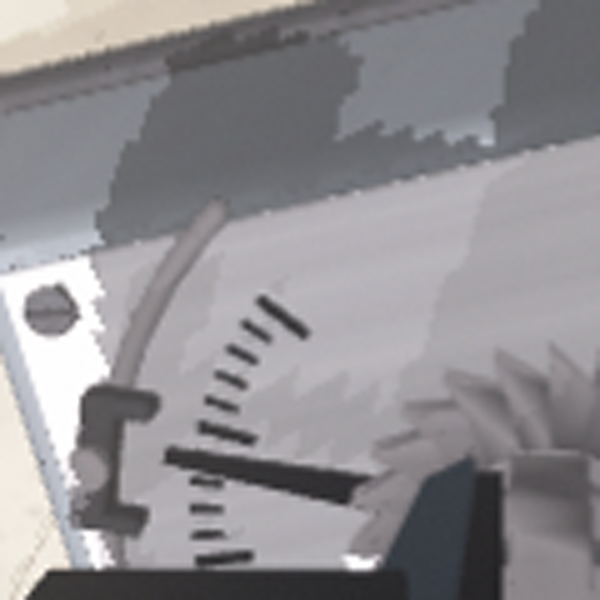

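Request:
{"fn": "play_rows", "kwargs": {
  "delta_pos": [
    [0,0,0],
    [0,0,0],
    [0,0,0],
    [0,0,0],
    [0,0,0],
    [0,0,0],
    [0,0,0],
    [0,0,0]
  ],
  "turn": [
    [0,0,0],
    [0,0,0],
    [0,0,0],
    [0,0,0],
    [0,0,0],
    [0,0,0],
    [0,0,0],
    [0,0,0]
  ],
  "jaw": [0.2,0.3,0.4,0.5,0.5,0.5,0.5,0.5]
}}

```text
time_s: 22.52
eef_pos: [0.5225, 0.1312, 0.0551]
ee_rot: [0.707, -0.228, 0.436, 0.509]
contact_force: [0.2, 0.6, 0.4]
opening: 0.0457
```

```bash
python3 - <<'E'
from h import *
s=state();print(s['time_s'],RF.T@s['contact_force'],(tof(s['eef_pos'])*1000).round(1),s['opening'])
p=capture('wrist');save(p,'w22')
A=cv2.resize(p['image'][120:240,150:270,::-1],None,fx=5,fy=5,interpolation=2);cv2.imwrite('pics/w22z.png',A)
E
```

```text
22.5167 [ 0.72931907 -0.06438659  0.02918637] [  0.8   0.1 -11. ] 0.04566448127209871
```

View pics/w22z.png

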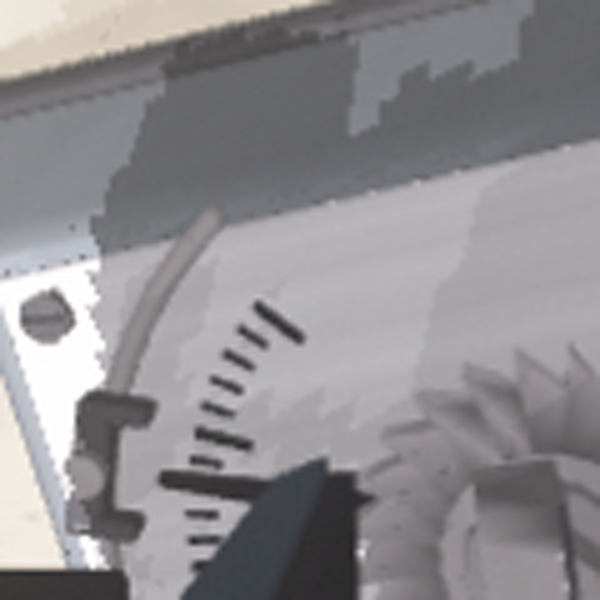

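View pics/w22.png

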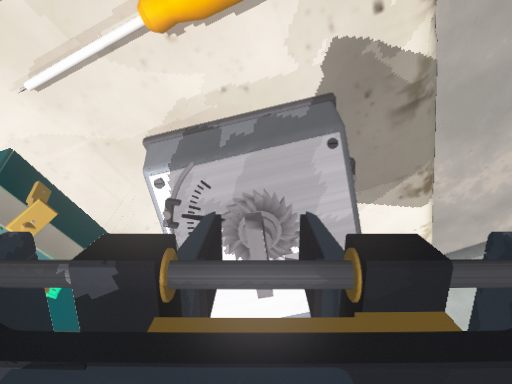

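Request:
{"fn": "play_rows", "kwargs": {
  "delta_pos": [
    [-20,0,0],
    [-50,0,0],
    [-80,0,0],
    [-110,0,0],
    [-140,0,0],
    [-150,0,0],
    [-150,0,0],
    [-150,0,0]
  ],
  "turn": [
    [0,0,0],
    [0,0,0],
    [0,0,0],
    [0,0,0],
    [0,0,0],
    [0,0,0],
    [0,0,0],
    [0,0,0]
  ],
  "jaw": [0.5,0.5,0.5,0.5,0.5,0.5,0.5,0.5]
}}

```text
time_s: 23.23
eef_pos: [0.507, 0.0533, 0.1819]
ee_rot: [0.707, -0.228, 0.436, 0.508]
contact_force: [-1.1, 0.6, -0.9]
opening: 0.0459
```

```bash
python3 - <<'E'
from h import *
s=state();print(s['time_s'],RF.T@s['contact_force'],(tof(s['eef_pos'])*1000).round(1))
for c in('wrist','scene'):
  p=capture(c);save(p,c+'23')
  for n in ['pointer_tip','index_notch']:
    print(n,[((tof(a['point'])*1000).round(1).tolist(),round(a['score'],2)) for a in pinpoint(p,n)[:2]])
  im=p['image'][:,:,::-1]
  im=im[80:220,170:330] if c=='wrist' else im[115:230,205:325]
  cv2.imwrite('pics/%s23z.png'%c,cv2.resize(im,None,fx=5,fy=4.2 if 0 else 5,interpolation=2)[:600])
E
```

```text
23.2333 [-0.10687047  1.22411213 -0.93594784] [  0.7  -0.  138.6]
pointer_tip [([30.4, 7.4, 23.3], 0.65), ([-19.2, -51.0, 3.9], 0.45)]
index_notch [([-20.9, -50.1, 5.5], 0.6), ([-3.4, 0.2, -72.5], 0.35)]
pointer_tip [([-19.5, -50.7, 4.9], 0.44)]
index_notch [([-16.2, -50.6, 3.0], 0.49)]
```

View pics/wrist23z.png

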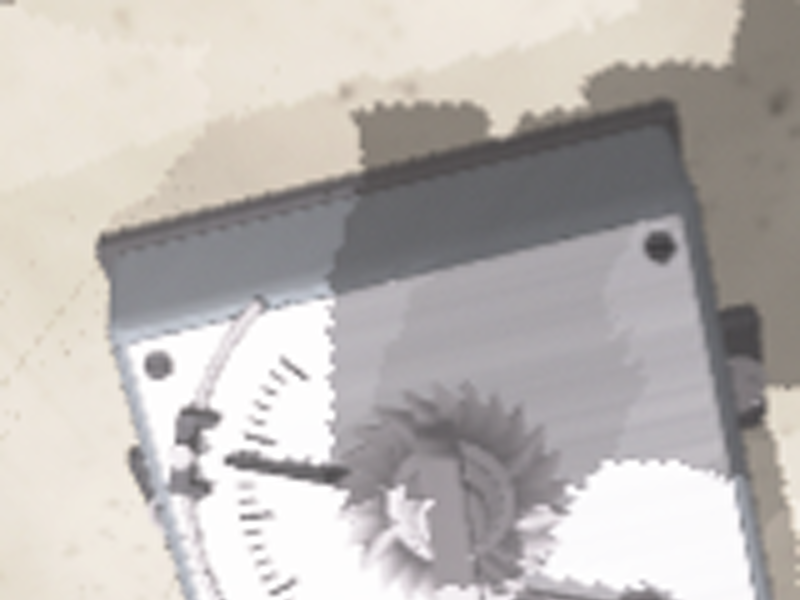

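View pics/scene23z.png

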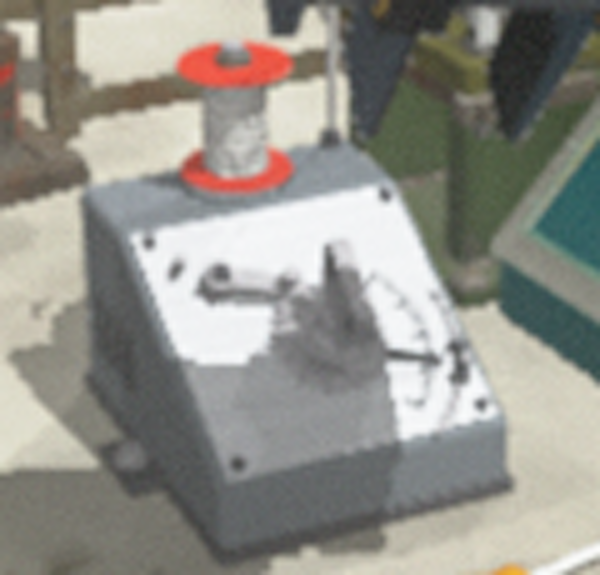

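The pawl lies on the wheel. The pointer stands near the middle of the notch: tip at (230,460), prongs at (200,415) and (195,490) in the wrist zoom. Both networks put the two points about 2–3 mm apart. The arm is clear.

```bash
python3 -c "
from h import *
print(hand_in())"
```

```text
the job is handed in; nothing more can be done
None
```

I tipped the pawl onto the ratchet wheel and wound the key clockwise about 193°. When I released it, it fell back part of a tooth and the pawl held it. I then backed the arm clear and handed the job in at about 23 s; no verdict was reported.

- **Pointer and pawl:** In the last pictures the pawl lies on the wheel. The networks put the pointer tip 2–4 mm from the middle of the notch, against a limit of 6.5 mm. From the picture itself I judged the gap at about 2 mm.
- **Index clip and surroundings:** The clip looks where it was. I did not measure the bystanders again at the end. The arm went nowhere near them, and no unexpected contact force showed.
- **Winding method:** The winding was one continuous grip in several short moves, without letting go and regripping in between.

Some checks disagreed:

- **Fingertip position:** The real fingertips end about 38 mm short of the reported TCP. I found this when a first push passed over the pawl pin without touching it. I confirmed it by lowering the fingers until they touched the face, with about 18 N, and corrected every later move for it.
- **Grip opening:** While gripping the wing, the gripper read about 11 mm open, although the wing is 8 mm thick. The key still turned with the gripper.
- **False detection:** In the last wrist picture the network's top pointer-tip hit (score 0.65) was plainly wrong. I used its second hit, which agreed with the picture and the scene camera.

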